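Lock out the laser's isolator on the optical table

TASK

Swing the isolator's red handle to off, so that the hole in its tab lines up with the hole in the steel hasp, and let go of it. Then take the red bolt lock out of the yellow station and slide its steel shank fully home through both holes, so that its body rests on the isolator's lid right up against the hasp, and leave it there. Leave the blue lock and everything else on the table where it is.

Things in the scene. Friction and masses are not known exactly. Their poses are not given: they have to be found in the camera images.
- isolator: Grey isolator enclosure fixed to the table, 150 mm (x) by 235 mm (y), flat lid 50 mm above the table, yellow disc and strip on it. Origin on the table under the handle's spindle; spans x -75..75, y -160..75 mm from there; z up. A steel hasp plate stands on the lid; the bare lid on its -y side (y -160..-92 mm, yellow strip) is the ledge for the lock's body.
- handle (a joint): Handle angle about its upright spindle, rad: 0 = on, growing clockwise seen from above, 1.40 = off (tab hole in line with hasp hole, no click there), 1.75 = end stop past off. Starts at 0 to 0.3. Stays where left; about 3 N at the grip moves it. At q the grip points at pi/2 + 1.40 - q from the isolator's x (counterclockwise): along its +y at off; the tab is opposite.
- handle_grip (a point): Grip point on the red handle bar, 95 mm from the spindle axis, 98 mm above the table. The bar is 18 mm wide, 24 mm tall (86 to 110 mm above the table) and spans 24 to 120 mm from the spindle; black hub 48 mm across, top 110 mm above the table. x points outward along the bar, z up.
- tab_hole (a point): Centre of the 20 mm round hole in the handle's red tab, 75 mm from the spindle on the side opposite the grip, 65 mm above the table. The tab is an upright plate 44 mm wide, 6 mm thick, its hole along the radius; at off it stands 8 mm behind the hasp.
- hasp_hole (a point): Centre of the hasp's 20 mm round hole at its outer (-y) face, 92 mm from the spindle, 65 mm above the table (15 mm above the lid). The hasp is an upright steel plate 60 mm wide, 36 mm high, 6 mm thick. Axes as the isolator's: the lock goes in along +y.
- station: Yellow lock station fixed to the table, 70 by 130 mm (plus a 6 mm back wall), 42 mm high, with two pockets under a clear roof, 80 mm apart, open towards its -x; no floor (locks lie on the table). Each pocket is 36 mm wide, 36 mm high, 70 mm deep. Origin at the centre of its underside.
- lock_red: Red bolt lock, about 0.17 kg: body 60 mm long (x), 30 by 30 mm; steel shank 12 mm in diameter, 60 mm long, out of its +x end, axis 15 mm above its underside. Origin under the body's centre, z up. Starts lying on the table, its body under the roof of either pocket and only the shank out: draw it out some 90 mm by the shank, put it down, take it by the body.
- lock_red_tip (a point): Tip of the red lock's shank (its last 15 mm are red too), x = 90 mm, on the shank's axis.
- lock_red_shoulder (a point): Centre of the flat shoulder where the shank leaves the red lock's body, x = 30 mm, on the shank's axis; touches the hasp's outer face when the lock is fully home.
- lock_blue: Blue bolt lock with a blue shank tip, otherwise the same, in the other pocket; a bystander.
- tape: Bystander: blue tape roll, 96 mm across, 24 mm high, lying flat; origin under its centre.
- driver: Bystander: screwdriver 170 mm long, lying between robot and isolator.
- cleaner: Bystander: white bottle, 56 mm across, 130 mm high; origin under its centre.
- panel: Bystander: upright black panel on a foot, 120 mm wide (y), 148 mm high; origin under its centre.
- post: Bystander: steel post on a round base 48 mm across, 102 mm high; origin under its centre.
- lens: Bystander: round lens in a black mount, 60 mm wide, 89 mm high; origin under its centre.
- spanner: Bystander: spanner 160 mm long, lying flat.
There are look-alikes about, which are no part of the job. What is shaped like the lock_red but orange is not meant.

How it is judged:
On the way:
1. the handle is turned to off with its tab hole in line with the hasp hole (within 0.06 rad) and let go, the red lock's shank not yet in the hasp (value of joint handle between 1.34 and 1.46 rad and contact force between the fingers and isolator below 0.2 N and distance between lock_red_tip and hasp_hole above 0.04 m), for 0.3 s.
At the end, for the whole second after the job is handed in: The handle is at off within 0.06 rad; the red lock's shank passes through hasp and tab holes with its shoulder within 8 mm of the hasp's outer face and its body lying upright on the lid (within 0.15 rad); all is at rest (value of joint handle between 1.34 and 1.46 rad and y of lock_red_shoulder in the frame of hasp_hole between -0.008 and 0.004 m and x of lock_red_shoulder in the frame of hasp_hole between -0.009 and 0.009 m and z of lock_red_shoulder in the frame of hasp_hole between -0.006 and 0.006 m and x of lock_red_tip in the frame of tab_hole between 0.03 and 0.058 m and angle between the x axis of lock_red and the y axis of isolator, either way round below 0.25 rad and angle between lock_red's own z axis and vertical below 0.15 rad and linear speed of lock_red below 0.01 m/s and velocity of joint handle between -0.02 and 0.02 rad/s); the robot touches nothing.
It fails at once if the blue lock is moved more than 30 mm (distance of lock_blue from where it was at the start of the episode above 0.03 m).
It fails at once if a bystander (tape roll, screwdriver, bottle, panel, post, lens, spanner) is moved more than 30 mm (distance of any of tape, driver, cleaner, panel, post, lens, spanner from where it was at the start of the episode above 0.03 m).
It also fails if it takes over 72 s, if anything falls off the work surface, if the arm or the gripper's body presses on something with over 40 N, if the wrist force passes 120 N, or if a joint passes its speed limit or range.

ROBOT

A 6-joint arm with a two-finger parallel gripper is mounted at the origin on the work surface. World frame = base frame: x ahead of the robot, y to its left, z up, the work surface at z = 0. Lengths are in m, angles in rad, forces in N, time in s.
With the tool pointing down it reaches from about 0.35 to 0.975 m from the base axis. Payload 4.9 kg.
Tool frame: the origin (TCP) lies at the centre of the arm's flange, where the gripper is bolted on; the fingertips stand 173 mm ahead of it and the grasp point (between the pads) lies 155 mm ahead of it (ctrl.finger_overhang is the distance from the TCP to the fingertips, in m); z points along the fingers, y is the direction in which the jaws open and shut (so a half turn about z gives the same grasp; the last joint's range is limited). The gripper opens to 85 mm and grips with 20 to 120 N. Pads are 22 mm wide; open, the fingers measure 114 mm over their backs; the gripper's body (76 mm by 85 mm) begins 54 mm behind the grasp point. The pads swing forward as they close: fully open they stand 13 mm farther back than shut.
Start: joints at [1.005, 0.053, 1.613, -0, 1.476, -0.119], TCP at [0.27, 0.564, 0.405] pointing down, gripper open.
Joint ranges: [-3.01, 3.01], [-1.01, 2.22], [0.06, 2.58], [-1.02, 4.17], [0.09, 2.62], [-3.14, 3.14]. Speed limits (rad/s): [2.57, 2.57, 3.14, 3.14, 3.14, 3.14].

INTERFACE

Orientations are given as a rotation vector (axis times angle).
In Python, from station import ctrl, eyes, spotter gives the robot as it stands.
- The arm moves only by the shell command python3 -m crank 'ROWS' [FORCE]. ROWS is JSON, a list of rows, each a list of 7 numbers: the turn, a rotation vector about the tool's x, y, z in rad, then the shift along the tool's x, y, z in mm, then the closure, from -1 (fully open) to 1 (shut). A call has 1 to 8 rows; each row shifts and turns the pose as measured when the row begins, along the tool's axes as they then stand; what a row does not reach is not made up. A row lasts 1/12 s, in which the tool goes at most 41.7 mm and 7.16 degrees, less where a joint would pass 70% of its speed; a pose out of reach is approached as far as the arm can. A call is refused whole if a number of a shift passes 41.7 or a number of a turn 0.125, either way. A call with a gripper value outside its range is refused whole. The fingers move at their own pace and stop on an object; FORCE is the grip in N (left out, the last holds). Time passes only in rows, so rows that do not move let the fingers close. It gives the time, the measured TCP pose, the force and the opening at its end, in the units of the state.
- ctrl.get_obs(): the state, without advancing time (a new reading comes with each control period).
- eyes.get_image(name): name is "scene" or "top" or "wrist"; returns a dict with "image" (400x640x3 uint8, red, green, blue), "vertical_fov" (degrees; the focal length in pixels is half the picture's height over the tangent of half this angle, whatever the lens; pixels are square), "cx", "cy" (the principal point, pixels), "rvec" (rotation vector, rad) and "tvec" (3), from world to camera coordinates, as OpenCV has them; the wrist camera has in their place "mount" (4x4, takes a point from camera to tool coordinates, whose origin is the TCP and whose axes are the flange's). Camera axes: x right, y down, z forward; pixel columns grow to the right and rows downward; lengths in m; the calibration is good to about 2 mm. A picture is of the moment at which its call begins: read the wrist's pose just before it. There is no depth.
- ctrl.finish_job(): hands the job in, once; it reports no verdict.
Trained networks look in a picture, given as the dict that the camera call returned (one of the last four; its "shot" number tells which), for a name from the list of things; names that differ only in an ending like _2 or _b are one class to them, and where a whole thing is asked for, a point or a joint stands for the part that bears it (a point fixed in the world has none). Each returns a list of dicts, best first, with "confidence" (0 to 1); they miss things now and then, are a little off and sometimes report something else, mostly with a low value. They report only what shows in the picture. A call takes as long as a camera call. They do not tell look-alikes from the thing itself.
- spotter.look_for(query, picture): "centre" ([x, y, z] in m, in world coordinates, good to about 4 mm: the middle of the surface that is visible of it).
- spotter.outline_of(query, picture): "region" (400x640 bool, what is visible of it).
- spotter.mark_of(query, picture): "centre" ([x, y, z] in m, in world coordinates, good to about 4 mm: a listed point, or the origin of a listed thing).
The state is a dict: "t": time; "q": joint angles; "dq": joint speeds; "effort": joint torques, N m; "tool_pos": TCP position; "tool_rot": TCP orientation; "contact_force": force on the tool from outside, world axes, zero at the start; "wrist_torque": the same for the moment, N m; "opening": finger opening in m.
Only numpy, scipy, OpenCV 4.12 (cv2) and the standard library are available. Lean on these libraries where they do the work, as an engineer would, in place of code of your own. Each camera call takes 0.05 s, during which the arm holds its last target.

## Working session

There is one attempt and no reset: what is moved stays moved. The work goes in short steps, Python scripts to look and compute and a shell command to move; the robot and the scene stay as the last step left them, time stands still between calls to the robot, and variables do not carry over. Pictures are saved under pics/ and viewed, and the job is handed in when it is done.

```bash
ls; mkdir -p pics; cat > h.py <<'E'
import numpy as np, cv2
from scipy.spatial.transform import Rotation as R
from station import ctrl, eyes, spotter
def save(n,im): cv2.imwrite('pics/'+n+'.png',im[:,:,::-1])
def pose():
    o=ctrl.get_obs(); return o,np.array(o['tool_pos']),R.from_rotvec(o['tool_rot'])
E
python3 - <<'E'
from h import *
o,p,r=pose(); print(o['t'],p,r.as_matrix().round(3))
for n in ['scene','top']:
    d=eyes.get_image(n); save(n+'0',d['image'])
    for q in ['isolator','handle_grip','tab_hole','hasp_hole','station','lock_red','lock_red_tip','lock_red_shoulder','lock_blue','tape','driver','cleaner','panel','post','lens','spanner']:
        for m in spotter.mark_of(q,d)[:3]: print(n,q,np.round(m['centre'],3),round(m['confidence'],2))
E
```

```text
pics
0.0 [0.26990884 0.56341807 0.40347598] [[-0.902  0.432 -0.001]
 [ 0.432  0.902 -0.002]
 [ 0.    -0.002 -1.   ]]
scene isolator [0.583 0.172 0.003] 0.79
scene handle_grip [0.491 0.174 0.099] 0.87
scene handle_grip [ 0.789 -0.103 -0.001] 0.7
scene tab_hole [0.659 0.17  0.067] 0.71
scene tab_hole [0.596 0.078 0.064] 0.7
scene tab_hole [0.773 0.258 0.003] 0.53
scene hasp_hole [0.598 0.079 0.065] 0.81
scene station [ 0.671 -0.252 -0.002] 0.93
scene lock_red [ 0.513 -0.152 -0.   ] 0.69
scene lock_red [ 0.329 -0.189  0.002] 0.62
scene lock_red_tip [ 0.439 -0.201  0.016] 0.88
scene lock_red_tip [ 0.237 -0.202  0.018] 0.84
scene lock_red_tip [ 0.583 -0.291  0.012] 0.59
scene lock_red_shoulder [ 0.486 -0.166  0.017] 0.86
scene lock_red_shoulder [ 0.638 -0.293  0.013] 0.41
scene tape [ 0.443  0.43  -0.005] 0.75
scene driver [0.36  0.101 0.006] 0.65
scene cleaner [ 0.581 -0.435  0.002] 0.81
scene panel [0.773 0.255 0.001] 0.58
scene post [ 0.789 -0.104 -0.001] 0.58
scene post [0.583 0.174 0.003] 0.19
scene lens [0.784 0.025 0.002] 0.8
scene spanner [ 0.382 -0.456 -0.001] 0.79
top isolator [
[... 367 characters left out ...]
 -0.197  0.018] 0.91
top lock_red_tip [ 0.436 -0.196  0.018] 0.78
top lock_red_tip [ 0.579 -0.295  0.021] 0.61
top lock_red_shoulder [ 0.296 -0.191  0.015] 0.87
top lock_red_shoulder [ 0.643 -0.294  0.012] 0.68
top lock_blue [ 0.665 -0.211 -0.002] 0.65
top lock_blue [ 0.772  0.26  -0.   ] 0.62
top tape [0.434 0.429 0.005] 0.79
top driver [0.36  0.101 0.007] 0.83
top driver [0.584 0.172 0.001] 0.15
top cleaner [ 0.579 -0.431 -0.002] 0.77
top panel [ 0.77   0.259 -0.001] 0.69
top post [ 0.792 -0.103  0.   ] 0.61
top post [ 0.666 -0.213 -0.002] 0.39
top lens [0.786 0.023 0.001] 0.77
top spanner [ 0.383 -0.454  0.001] 0.91
top spanner [0.583 0.174 0.003] 0.74
top spanner [0.789 0.024 0.004] 0.22
```

View pics/scene0.png

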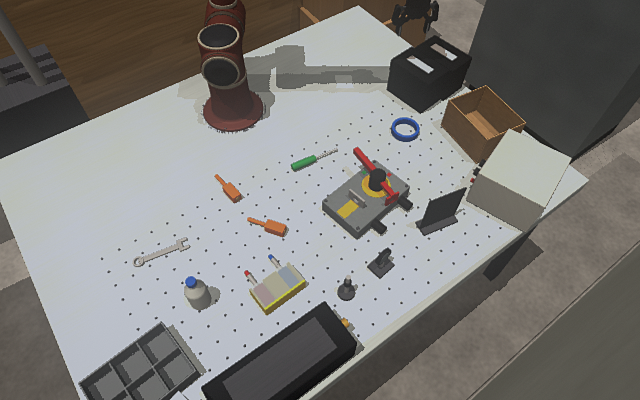

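View pics/top0.png

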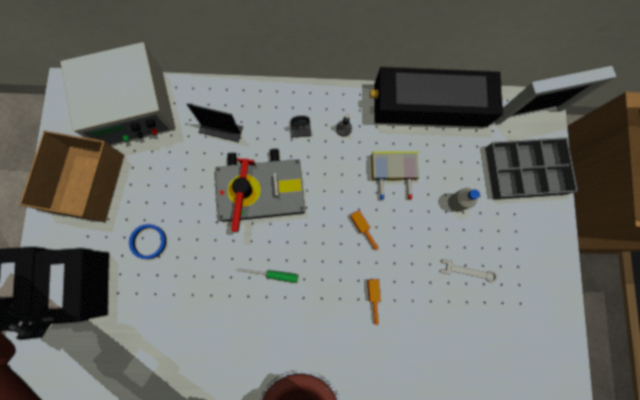

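```bash
python3 - <<'E'
from h import *
d=eyes.get_image('top')
im=d['image']
def px(P):
    f=200/np.tan(np.radians(d['vertical_fov'])/2)
    K=np.array([[f,0,d['cx']],[0,f,d['cy']],[0,0,1]])
    return cv2.projectPoints(np.array(P,float).reshape(-1,3),np.array(d['rvec']),np.array(d['tvec']),K,None)[0].reshape(-1,2)
pts=px([[.583,-.294,.015],[.67,-.25,0.042],[.583,.173,.11],[.436,-.196,.018],[.232,-.197,.018],[.58,-.21,.015]])
print(pts)
c=pts[1].astype(int)
a=im[max(c[1]-90,0):c[1]+110,max(0,c[0]-130):c[0]+130]
save('crop0',cv2.resize(a,None,fx=3,fy=3,interpolation=cv2.INTER_CUBIC)[:600,:800])
E
```

```text
[[409.76536989 197.85264209]
 [396.23586805 165.15525388]
 [239.30323211 184.7724144 ]
 [375.52545932 248.70132533]
 [375.76824987 325.56457273]
 [380.34748836 197.90075646]]
```

View pics/crop0.png

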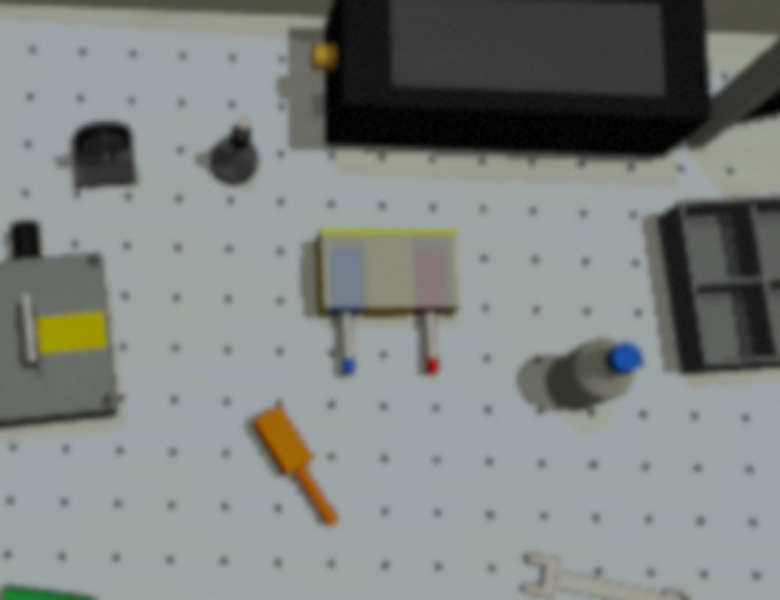

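The red bolt lock's candidates in the top picture are:
- the red-tipped shank at (409,197), in the station's right pocket
- the blue-tipped shank at (380,195)
- loose orange look-alikes at (365,230) and (375,300)

The crop shows a pink or red body under the roof with a red tip, so I choose (409,197). The handle comes first.

```bash
cat >> h.py <<'E'
from scipy.linalg import logm, expm
def tgtR(deg):
    a=np.radians(deg); return np.array([[-np.sin(a),np.cos(a),0],[np.cos(a),np.sin(a),0],[0,0,-1.]]).T @ np.eye(3) if False else np.column_stack([[-np.sin(a),np.cos(a),0],[np.cos(a),np.sin(a),0],[0,0,-1.]])
def plan(target,deg,n=None):
    o,p,r=pose(); T0=np.eye(4);T0[:3,:3]=r.as_matrix();T0[:3,3]=p
    T1=np.eye(4);T1[:3,:3]=tgtR(deg);T1[:3,3]=target
    D=np.linalg.inv(T0)@T1
    w=R.from_matrix(D[:3,:3]).as_rotvec()
    # straight line, turn spread evenly
    if n is None:
        n=max(1,int(np.ceil(max(np.linalg.norm(D[:3,3])/.040,np.linalg.norm(w)/.12))))
    L=np.real(logm(D)); E=expm(L/n)
    print('jaw',round(np.degrees(np.arctan2(r.as_matrix()[1,1],r.as_matrix()[0,1])),2),'pos',p.round(4),'t',o['t'],'F',np.round(o['contact_force'],1),'open',round(o['opening'],4))
    print(n,'rows of',np.round(w/n,4),np.round(E[:3,3]*1000,1))
def show(name,qs,cam='wrist'):
    o,p,r=pose(); d=eyes.get_image(cam); save(name,d['image'])
    for q in qs:
        for m in spotter.mark_of(q,d)[:2]: print(q,np.round(m['centre'],4),round(m['confidence'],2))
    return d,p,r
E
python3 -c "
from h import *
plan([.49,.177,.36],87.5)"
```

```text
jaw 64.4 pos [0.27   0.5636 0.4047] t 1.75 F [ 0.3 -0.4  0.5] open 0.0853
12 rows of [-0.     -0.     -0.0336] [-26.2 -26.5   3.7]
```

```bash
python3 -m crank '[[0,0,-0.034,-26,-26.5,3.7,-0.2],[0,0,-0.034,-26,-26.5,3.7,-0.2],[0,0,-0.034,-26,-26.5,3.7,-0.2],[0,0,-0.034,-26,-26.5,3.7,-0.2],[0,0,-0.034,-26,-26.5,3.7,-0.2],[0,0,-0.034,-26,-26.5,3.7,-0.2],[0,0,-0.034,-26,-26.5,3.7,-0.2],[0,0,-0.034,-26,-26.5,3.7,-0.2]]' 30
python3 -m crank '[[0,0,-0.034,-26,-26.5,3.7,-0.2],[0,0,-0.034,-26,-26.5,3.7,-0.2],[0,0,-0.034,-26,-26.5,3.7,-0.2],[0,0,-0.034,-26,-26.5,3.7,-0.2],[0,0,0,0,0,0,-0.2]]'
python3 - <<'E'
from h import *
plan([.49,.177,.36],87.5)
show('w1',['isolator','handle_grip','tab_hole','hasp_hole'])
E
```

```text
t: 2.42
tool_pos: [0.401, 0.293, 0.3744]
tool_rot: [0.232, 3.131, 0.008]
contact_force: [1.1, 0.4, -0.2]
opening: 0.051
t: 2.83
tool_pos: [0.4993, 0.1665, 0.3596]
tool_rot: [0.015, 3.134, 0.006]
contact_force: [-0.8, 0.2, -0.2]
opening: 0.0512
jaw 89.45 pos [0.4993 0.1665 0.3596] t 2.8333 F [-0.8  0.2 -0.2] open 0.0512
1 rows of [0.0043 0.0072 0.0341] [ 9.4 10.4 -0.4]
handle_grip [0.4927 0.1834 0.0959] 0.94
tab_hole [0.6581 0.1659 0.0652] 0.84
```

View pics/w1.png

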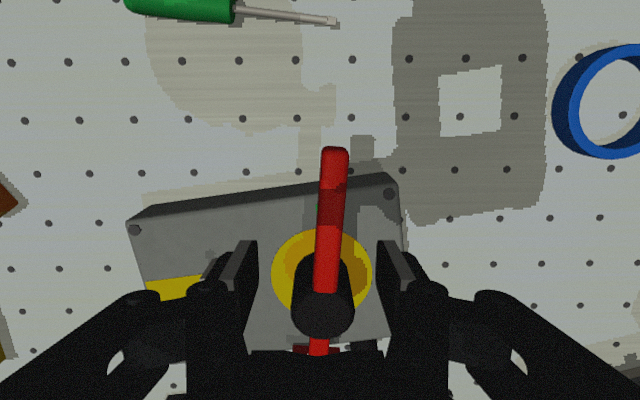

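Wrist view: the red bar runs from the hub at (323,295) to its end at (334,150). The lid edge tilts, running from (130,222) to (385,178). Next I'll back-project the bar and the lid edges.

```bash
cat >> h.py <<'E'
def cam(d,p=None,r=None):
    f=200/np.tan(np.radians(d['vertical_fov'])/2)
    K=np.array([[f,0,d['cx']],[0,f,d['cy']],[0,0,1.]])
    if 'mount' in d:
        T=np.eye(4);T[:3,:3]=r.as_matrix();T[:3,3]=p
        C=T@np.array(d['mount'])
    else:
        Rm=R.from_rotvec(np.ravel(d['rvec'])).as_matrix();C=np.eye(4);C[:3,:3]=Rm.T;C[:3,3]=-Rm.T@np.ravel(d['tvec'])
    return K,C
def back(d,uv,z,p=None,r=None):
    K,C=cam(d,p,r); uv=np.atleast_2d(uv).astype(float)
    v=(C[:3,:3]@np.linalg.inv(K)@np.column_stack([uv,np.ones(len(uv))]).T).T
    s=(z-C[2,3])/v[:,2]; return C[:3,3]+v*s[:,None]
def proj(d,P,p=None,r=None):
    K,C=cam(d,p,r); X=(np.atleast_2d(P)-C[:3,3])@C[:3,:3]; u=X@K.T; return u[:,:2]/u[:,2:]
E
python3 - <<'E'
from h import *
o,p,r=pose(); d=eyes.get_image('wrist')
im=d['image'].astype(int)
m=(im[...,0]>90)&(im[...,1]<60)&(im[...,2]<70)
pts=[]
for v in range(165,250,5):
    c=np.where(m[v])[0]; c=c[(c>280)&(c<380)]
    pts.append([c.mean(),v])
P=back(d,pts,.11,p,r)
vx=np.polyfit(P[:,0],P[:,1],1); print('bar y=',vx, 'dir deg',np.degrees(np.arctan2(-vx[0],-1)), 'y at x=.49',np.polyval(vx,.49),'y at .583',np.polyval(vx,.583))
print('lid edge',back(d,[[130,222],[385,178]],.05,p,r))
print('bar end',back(d,[[334,149]],.11,p,r))
d=eyes.get_image('top')
for q in ['isolator','hasp_hole','tab_hole','handle_grip']:
    print(q,[np.round(x['centre'],4) for x in spotter.mark_of(q,d)[:1]])
a=d['image'][140:240,200:320]; save('iso',cv2.resize(a,None,fx=6,fy=6,interpolation=cv2.INTER_CUBIC))
E
```

```text
bar y= [-0.07353176  0.21526399] dir deg 175.79450917599132 y at x=.49 0.17923342480032767 y at .583 0.17239497111728946
lid edge [[0.52918239 0.01690087 0.05      ]
 [0.4921459  0.23090411 0.05      ]]
bar end [[0.45977193 0.18560155 0.11      ]]
isolator [array([0.5806, 0.172 , 0.0024])]
hasp_hole [array([0.5998, 0.0816, 0.0667])]
tab_hole [array([0.6585, 0.1616, 0.0645])]
handle_grip []
```

View pics/iso.png

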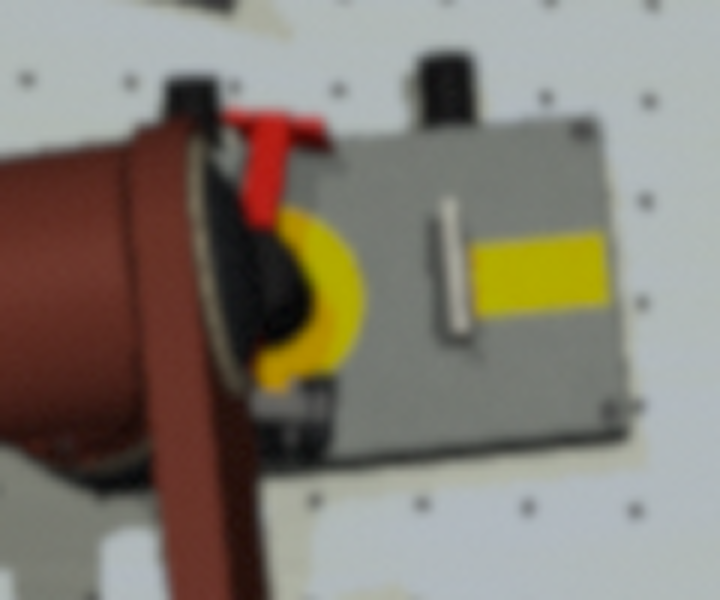

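```bash
python3 -c "
from h import *
plan([.488,.1794,.275],85.8)"
```

```text
jaw 89.8 pos [0.4962 0.1714 0.3602] t 3.3833 F [-0.1  0.3  0.2] open 0.0512
3 rows of [0.0022 0.0021 0.0232] [ 2.9  2.5 28.4]
```

```bash
python3 -m crank '[[0.002,0.002,0.024,2.9,2.5,28,-0.2],[0.002,0.002,0.024,2.9,2.5,28,-0.2],[0.002,0.002,0.024,2.9,2.5,28,-0.2],[0,0,0,0,0,0,-0.2]]'
python3 -c "
from h import *
plan([.488,.1794,.253],85.8)
show('w2',['handle_grip'])"
```

```text
t: 3.72
tool_pos: [0.4886, 0.1815, 0.2776]
tool_rot: [0.119, 3.13, 0.004]
contact_force: [-1.0, 0.2, -1.3]
opening: 0.0512
jaw 85.63 pos [0.4886 0.1815 0.2776] t 3.7167 F [-1.   0.2 -1.3] open 0.0512
1 rows of [ 0.0026  0.0087 -0.003 ] [ 0.6 -2.2 24.6]
handle_grip [0.4917 0.1802 0.0958] 0.89
```

View pics/w2.png

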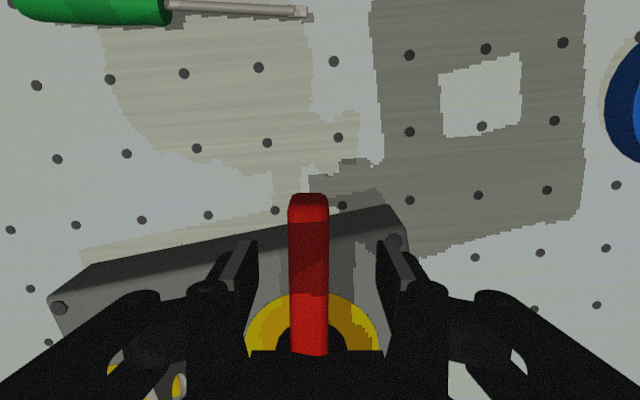

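The bar, at columns 289–328, is vertical in the image and sits between the open pads, slightly left of centre. I'll go down and close.

```bash
python3 -m crank '[[0.002,0.008,-0.003,0.5,-2,24,-0.2],[0,0,0,0,-1,1,0.1],[0,0,0,0,0,0,0.6],[0,0,0,0,0,0,1],[0,0,0,0,0,0,1],[0,0,0,0,0,0,1]]' 30
python3 -c "
from h import *
o,p,r=pose()
S=np.array([.582,.1725]); 
v=p[:2]-S; print('rad',np.linalg.norm(v),'ang',np.degrees(np.arctan2(v[1],v[0])))
def tgt(a,rad=np.linalg.norm(v)):
    c=np.radians(a); return [S[0]+rad*np.cos(c),S[1]+rad*np.sin(c),.254]
plan(tgt(99.4),9.4)"
```

```text
t: 4.32
tool_pos: [0.4938, 0.1787, 0.2666]
tool_rot: [0.113, 3.118, 0.006]
contact_force: [2.0, -1.0, -6.7]
opening: 0.0172
rad 0.08840520352686237 ang 175.99031823136707
jaw 85.87 pos [0.4938 0.1787 0.2666] t 4.3167 F [ 2.  -1.  -6.7] open 0.0172
12 rows of [0.0015 0.0012 0.1112] [-0.5  9.8  1.1]
```

```bash
python3 -m crank '[[0.001,0.001,0.111,-0.5,9.8,0,1],[0.001,0.001,0.111,-0.5,9.8,0,1],[0.001,0.001,0.111,-0.5,9.8,0,1],[0.001,0.001,0.111,-0.5,9.8,0,1],[0,0,0,0,0,0,1]]'
python3 -c "
from h import *
o,p,r=pose()
S=np.array([.582,.1725]); 
v=p[:2]-S; print('rad',np.linalg.norm(v),'ang',np.degrees(np.arctan2(v[1],v[0])))
def tgt(a,rad=.0885):
    c=np.radians(a); return [S[0]+rad*np.cos(c),S[1]+rad*np.sin(c),.26]
plan(tgt(99.4),9.4)"
```

```text
t: 4.73
tool_pos: [0.5057, 0.216, 0.2666]
tool_rot: [0.821, 3.01, 0.004]
contact_force: [2.7, 0.2, -6.5]
opening: 0.0173
rad 0.08778233010223668 ang 150.328630130339
jaw 59.49 pos [0.5057 0.216  0.2666] t 4.7333 F [ 2.7  0.2 -6.5] open 0.0173
8 rows of [0.002  0.0019 0.1093] [-0.4  9.8  0.9]
```

```bash
python3 -m crank '[[0.001,0.001,0.11,-0.5,9.8,0,1],[0.001,0.001,0.11,-0.5,9.8,0,1],[0.001,0.001,0.11,-0.5,9.8,0,1],[0.001,0.001,0.11,-0.5,9.8,0,1],[0.001,0.001,0.11,-0.5,9.8,0,1],[0.001,0.001,0.11,-0.5,9.8,0,1],[0.001,0.001,0.1,-0.5,9,0,1],[0,0,0,0,0,0,1]]'
python3 -c "
from h import *
o,p,r=pose()
S=np.array([.582,.1725]); 
v=p[:2]-S; print('rad',np.linalg.norm(v),'ang',np.degrees(np.arctan2(v[1],v[0])))
def tgt(a,rad=.0885):
    c=np.radians(a); return [S[0]+rad*np.cos(c),S[1]+rad*np.sin(c),.266]
plan(tgt(99.4),9.4)
show('w3',['hasp_hole','tab_hole','isolator','handle_grip'])
show('t3',['hasp_hole','tab_hole','isolator','handle_grip'],'top')
"
```

```text
t: 5.4
tool_pos: [0.559, 0.2562, 0.2666]
tool_rot: [1.888, 2.493, -0.002]
contact_force: [2.1, 0.8, -6.2]
opening: 0.0171
rad 0.08682496077458592 ang 105.33338152638248
jaw 15.72 pos [0.559  0.2562 0.2666] t 5.4 F [ 2.1  0.8 -6.2] open 0.0171
1 rows of [0.0081 0.0115 0.1102] [1.1 9.2 0.7]
isolator [0.5834 0.1677 0.0011] 0.56
handle_grip [0.5605 0.2647 0.0947] 0.61
hasp_hole [0.5978 0.082  0.0677] 0.63
tab_hole [0.6022 0.0975 0.0647] 0.92
isolator [0.5813 0.1763 0.0024] 0.83
handle_grip [0.5577 0.2617 0.1004] 0.93
```

View pics/w3.png

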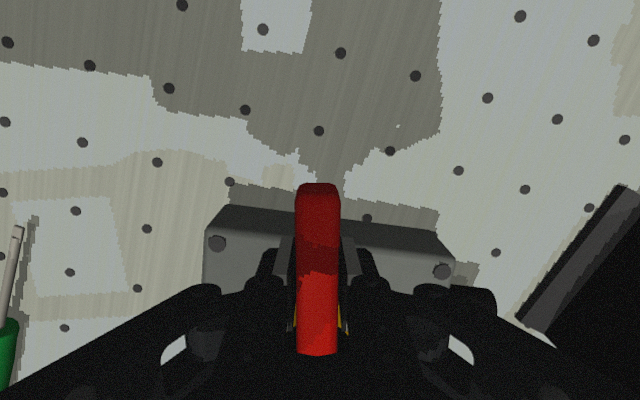

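The bar is held, vertical in the image, with the lid screws at about (217,243) and (442,270). From those I can measure the remaining angle.

```bash
python3 - <<'E'
from h import *
o,p,r=pose(); d=eyes.get_image('wrist')
P=back(d,[[217,243],[442,270]],.05,p,r); v=P[1]-P[0]; print(P,'screws yaw',np.degrees(np.arctan2(v[1],v[0])))
im=d['image'].astype(int)
m=(im[...,0]>80)&(im[...,1]<60)&(im[...,2]<70)
pts=[]
for y in range(200,340,5):
    c=np.where(m[y])[0]; c=c[(c>280)&(c<360)]; pts.append([c.mean(),y])
P=back(d,pts,.11,p,r);k=np.polyfit(P[:,1],P[:,0],1); print('bar ang',np.degrees(np.arctan2(1,k[0])))
save('w3c',cv2.resize(d['image'][180:330,180:480],None,fx=2.6,fy=2.6,interpolation=cv2.INTER_CUBIC))
E
```

```text
[[0.50867471 0.22856611 0.05      ]
 [0.63954477 0.24717365 0.05      ]] screws yaw 8.09226667177148
bar ang 105.39315107202536
```

View pics/w3c.png

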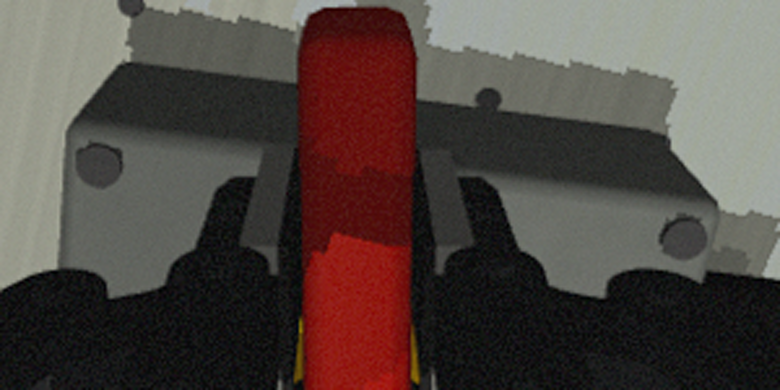

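```bash
python3 -m crank '[[0.004,0.006,0.065,0,5.2,0,1],[0.004,0.006,0.06,0,4.8,0,1],[0,0,0,0,0,0,1]]'
python3 - <<'E'
from h import *
o,p,r=pose(); d=eyes.get_image('wrist'); print(o['t'],p,o['contact_force'])
P=back(d,[[218.1,243.5],[443.1,271.5]],.05,p,r)
im=d['image'].astype(int)
m=(im[...,0]>80)&(im[...,1]<60)&(im[...,2]<70)
pts=[]
for y in range(200,340,5):
    c=np.where(m[y])[0]; c=c[(c>280)&(c<360)]; pts.append([c.mean(),y])
P=back(d,pts,.11,p,r);k=np.polyfit(P[:,1],P[:,0],1); print('bar ang',np.degrees(np.arctan2(1,k[0])), 'jaw',np.degrees(np.arctan2(r.as_matrix()[1,1],r.as_matrix()[0,1])))
# lid edge: darkest->grey transitions per column
g=d['image'].mean(2); save('w4',d['image'])
e=[]
for x in list(range(215,265,4))+list(range(370,440,4)):
    col=g[190:290,x]; gr=np.diff(cv2.GaussianBlur(col.reshape(-1,1),(1,5),0).ravel()); k_=gr.argmax(); e.append([x,190+k_+.5])
e=np.array(e); L=cv2.fitLine(e.astype(np.float32),cv2.DIST_HUBER,0,.01,.01).ravel(); print(e.T.astype(int))
q=np.array([[x,L[3]+(x-L[2])*L[1]/L[0]] for x in (215,440)])
Q=back(d,q,.05,p,r); v=Q[1]-Q[0]; print(q,Q,'edge yaw',np.degrees(np.arctan2(v[1],v[0])))
E
```

```text
t: 6.2
tool_pos: [0.568, 0.2572, 0.2668]
tool_rot: [2.041, 2.38, 0.002]
contact_force: [4.1, 4.4, -10.0]
opening: 0.0178
6.2 [0.56798147 0.257166   0.26678875] [  4.060652     4.40117426 -10.01619272]
bar ang 99.50089214694107 jaw 8.754993569250887
[[215 219 223 227 231 235 239 243 247 251 255 259 263 370 374 378 382 386
  390 394 398 402 406 410 414 418 422 426 430 434 438]
 [197 209 240 240 240 241 240 239 240 241 240 241 242 242 242 242 243 243
  242 242 242 243 243 244 243 243 243 261 204 267 266]]
[[215.         240.01428223]
 [440.         244.27038574]] [[0.51289251 0.23915476 0.05      ]
 [0.64099577 0.25598353 0.05      ]] edge yaw 7.484020841558224
```

View pics/w4.png

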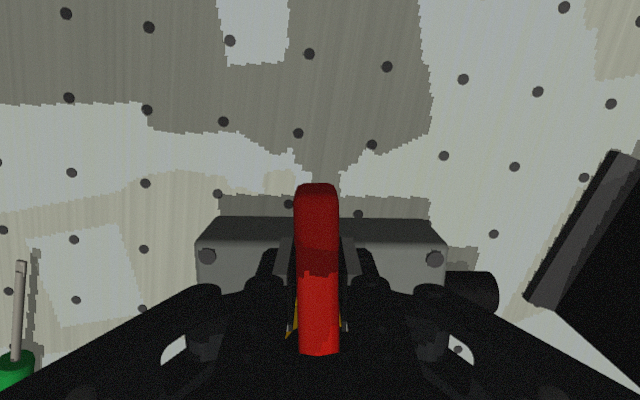

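```bash
python3 -m crank '[[0.002,0.004,0.02,0,1.5,0,1],[0,0,0,0,0,0,0],[0,0,0,0,0,0,-0.3],[0,0,0,0,0,0,-0.3],[0,0,0,0,0,-20,-0.3],[0,0,0,0,0,-40,-0.3],[0,0,0,0,0,-40,-0.3],[0,0,0,0,0,0,-0.3]]'
python3 -c "
from h import *
plan([.60,.0,.36],8)"
```

```text
t: 6.92
tool_pos: [0.5683, 0.257, 0.3763]
tool_rot: [2.067, 2.366, 0.005]
contact_force: [0.9, 1.2, 2.3]
opening: 0.0554
jaw 7.72 pos [0.5683 0.257  0.3763] t 6.9167 F [0.9 1.2 2.3] open 0.0554
7 rows of [ 0.0003 -0.0003 -0.0007] [-37.   -0.5   2.3]
```

```bash
python3 -m crank '[[0,0,0,-37,-0.5,0,-0.3],[0,0,0,-37,-0.5,0,-0.3],[0,0,0,-37,-0.5,0,-0.3],[0,0,0,-37,-0.5,0,-0.3],[0,0,0,-37,-0.5,0,-0.3],[0,0,0,-37,-0.5,0,-0.3],[0,0,0,0,0,0,-0.3],[0,0,0,0,0,0,-0.3]]'
python3 -c "
from h import *
plan([.60,.0,.36],8)
show('w5',['hasp_hole','tab_hole','isolator','handle_grip'])
show('t5',['hasp_hole','tab_hole','isolator','handle_grip'],'top')
"
```

```text
t: 7.58
tool_pos: [0.5972, 0.0303, 0.3941]
tool_rot: [2.048, 2.36, 0.04]
contact_force: [0.2, 0.4, -0.8]
opening: 0.0556
jaw 8.07 pos [0.5972 0.0303 0.3941] t 7.5833 F [ 0.2  0.4 -0.8] open 0.0556
2 rows of [ 0.0152 -0.0022  0.0007] [-15.3  -1.1  17. ]
hasp_hole [0.5981 0.0786 0.0639] 0.69
tab_hole [0.5962 0.0933 0.064 ] 0.58
isolator [ 0.583   0.1713 -0.0007] 0.67
hasp_hole [0.5978 0.0847 0.0681] 0.94
tab_hole [0.5926 0.0947 0.0642] 0.75
isolator [0.5799 0.1727 0.0017] 0.98
handle_grip [0.5706 0.2628 0.0985] 0.81
```

View pics/w5.png

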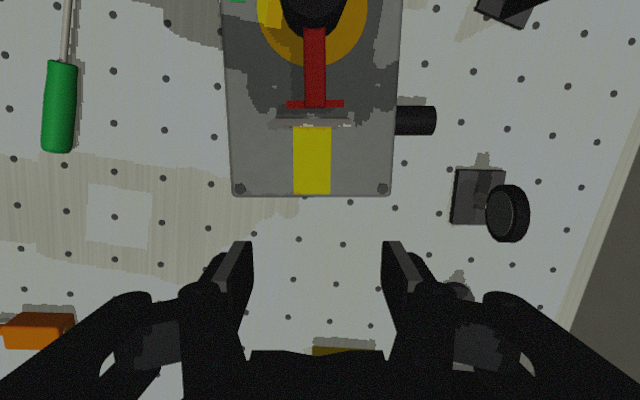

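Good view of the hasp at (314,121), the tab at (315,103) and the yellow strip at (312,160). I'll enlarge it and measure.

```bash
python3 - <<'E'
from h import *
o,p,r=pose(); d=eyes.get_image('wrist')
np.savez('w5.npz',p=p,r=r.as_rotvec())
save('w5c',cv2.resize(d['image'][80:205,215:415],None,fx=4,fy=4,interpolation=cv2.INTER_CUBIC))
E
```

```text
(no output)
```

View pics/w5c.png

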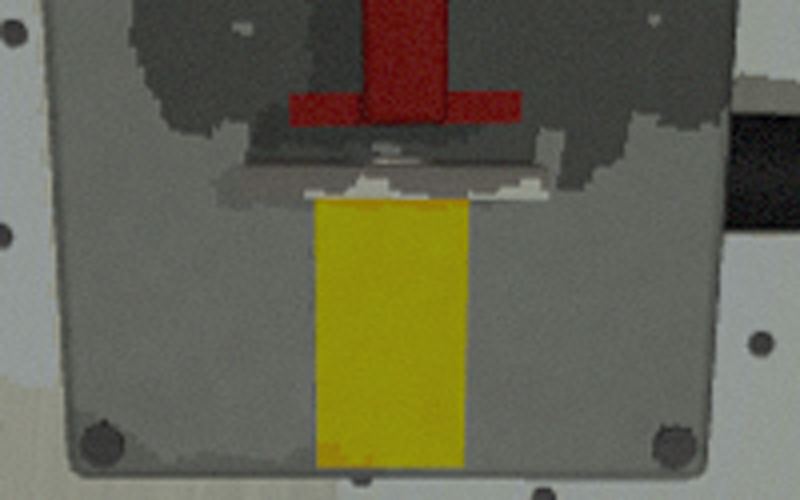

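```bash
python3 - <<'E'
from h import *
z=np.load('w5.npz');p=z['p'];r=R.from_rotvec(z['r']); d=eyes.get_image('wrist')
def b(c,zz): return back(d,np.array(c,float)/4+[215,80],zz,p,r)
def ang(P): v=P[1]-P[0]; return np.degrees(np.arctan2(v[1],v[0]))
s=b([[102,444],[675,446]],.05); print('screws',s,ang(s),'mid',s.mean(0))
m=b([[392.5,200],[390.5,467]],.05); print('strip mid',m,ang(m)-90+180)
h=b([[247,163],[548,163]],.086); print('hasp back top',h,ang(h),h.mean(0))
t=b([[290,95],[521,92]],.087); print('tab back top',t,ang(t),t.mean(0),np.linalg.norm(t[1]-t[0]))
t=b([[290,127],[521,123]],.087); print('tab front top',t,ang(t),t.mean(0))
e=b([[80,476],[703,476]],.05);print('front edge',e,ang(e),e.mean(0))
E
```

```text
screws [[0.53870628 0.01358055 0.05      ]
 [0.66979972 0.03130024 0.05      ]] 7.697921718401373 mid [0.604253  0.0224404 0.05     ]
strip mid [[0.59686058 0.07768308 0.05      ]
 [0.60505589 0.01723846 0.05      ]] 7.721295979310071
hasp back top [[0.56702411 0.08330909 0.086     ]
 [0.62472177 0.09165423 0.086     ]] 8.229948759705316 [0.59587294 0.08748166 0.086     ]
tab back top [[0.57371631 0.097116   0.087     ]
 [0.61720432 0.10402237 0.087     ]] 9.02382812260243 [0.59546032 0.10056918 0.087     ] 0.04403300066394632
tab front top [[0.57444329 0.09124327 0.087     ]
 [0.61815771 0.09835092 0.087     ]] 9.235068571608618 [0.5963005 0.0947971 0.087    ]
front edge [[0.53437904 0.00528635 0.05      ]
 [0.67773132 0.0250923  0.05      ]] 7.866341961254482 [0.60605518 0.01518933 0.05      ]
```

```bash
python3 -c "
from h import *
plan([.585,-.293,.34],90)"
```

```text
jaw 8.28 pos [0.597  0.0323 0.3926] t 8.1833 F [-0.2 -0.4  0.7] open 0.0551
12 rows of [ 0.0022  0.0014 -0.1188] [-19.8 -22.    4.1]
```

```bash
python3 -m crank '[[0.002,0.001,-0.119,-20,-22,4,-0.3],[0.002,0.001,-0.119,-20,-22,4,-0.3],[0.002,0.001,-0.119,-20,-22,4,-0.3],[0.002,0.001,-0.119,-20,-22,4,-0.3],[0.002,0.001,-0.119,-20,-22,4,-0.3],[0.002,0.001,-0.119,-20,-22,4,-0.3],[0.002,0.001,-0.119,-20,-22,4,-0.3],[0.002,0.001,-0.119,-20,-22,4,-0.3]]'
python3 -m crank '[[0.002,0.001,-0.119,-20,-22,4,-0.3],[0.002,0.001,-0.119,-20,-22,4,-0.3],[0.002,0.001,-0.119,-20,-22,4,-0.3],[0.002,0.001,-0.119,-20,-22,4,-0.3],[0,0,0,0,0,0,-0.3],[0,0,0,0,0,0,-0.3]]'
python3 -c "
from h import *
plan([.585,-.293,.34],90)
show('w6',['lock_red_tip','lock_red_shoulder','station'])
"
```

```text
t: 8.85
tool_pos: [0.5375, -0.1903, 0.3573]
tool_rot: [0.663, 3.058, 0.015]
contact_force: [-0.3, 0.3, -0.4]
opening: 0.0552
t: 9.35
tool_pos: [0.5946, -0.3048, 0.3381]
tool_rot: [-0.108, 3.133, -0.001]
contact_force: [-0.8, 0.6, -0.7]
opening: 0.0559
jaw 93.96 pos [ 0.5946 -0.3048  0.3381] t 9.35 F [-0.8  0.6 -0.7] open 0.0559
1 rows of [-0.0009  0.0063  0.0692] [ 8.7 12.5 -2. ]
lock_red_tip [ 0.5816 -0.2945  0.0169] 0.68
lock_red_shoulder [ 0.6393 -0.2942  0.0156] 0.68
lock_red_shoulder [ 0.4842 -0.1685  0.0165] 0.61
station [ 6.701e-01 -2.500e-01 -1.000e-04] 0.91
```

View pics/w6.png

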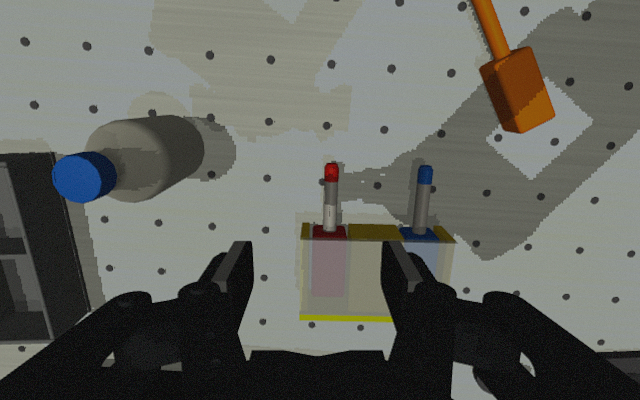

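The red shank runs from its tip at (331,165) to the body at (330,232), in the left pocket. The body is red and so is the tip, which confirms the choice. The blue lock is at (424,170).

```bash
python3 -c "
from h import *
o,p,r=pose();d=eyes.get_image('wrist')
P=back(d,[[331.5,170],[330.5,225]],.018,p,r);print(P)
P=back(d,[[302,230],[455,242]],.042,p,r);print(P)
plan([.606,-.2943,.22],90.)"
```

```text
[[ 0.58502377 -0.29044331  0.018     ]
 [ 0.63438947 -0.28723558  0.018     ]]
[[ 0.63151669 -0.31159169  0.042     ]
 [ 0.63291889 -0.18561513  0.042     ]]
jaw 94.1 pos [ 0.5941 -0.3029  0.3394] t 9.6 F [-0.4  0.7 -0.6] open 0.0554
4 rows of [-0.0005  0.0019  0.0179] [-2.9  2.1 29.9]
```

```bash
python3 -m crank '[[0,0.002,0.018,-2.9,3,30,-0.3],[0,0.002,0.018,-2.9,3,30,-0.3],[0,0.002,0.018,-2.9,3,30,-0.3],[0,0.002,0.018,-2.9,3,30,-0.3],[0,0,0,0,0,0,-0.3],[0,0,0,0,0,0,-0.3]]'
python3 -c "
from h import *
plan([.606,-.291,.175],90.)
show('w7',['lock_red_tip','lock_red_shoulder','station'])
"
```

```text
t: 10.1
tool_pos: [0.6071, -0.2862, 0.2251]
tool_rot: [0.001, 3.13, -0.015]
contact_force: [0.8, -0.8, 1.2]
opening: 0.0557
jaw 89.95 pos [ 0.6071 -0.2862  0.2251] t 10.1 F [ 0.8 -0.8  1.2] open 0.0557
2 rows of [-0.0048  0.0058 -0.0004] [ 0.8 -2.2 25.1]
lock_red_tip [ 0.5776 -0.2936  0.0179] 0.93
lock_red_shoulder [ 0.6407 -0.293   0.0166] 0.64
station [ 0.6764 -0.2505 -0.0019] 0.92
```

View pics/w7.png

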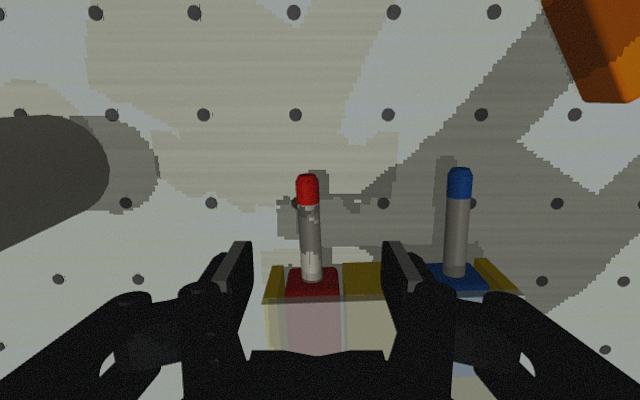

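```bash
python3 -c "
from h import *
o,p,r=pose();d=eyes.get_image('wrist');print(p)
P=back(d,[[307,190],[312,270]],.019,p,r);print(P)
plan([.604,P[:,1].mean(),.175],90.)"
```

```text
[ 0.60769823 -0.28736091  0.22736587]
[[ 0.58889641 -0.29340974  0.019     ]
 [ 0.63542552 -0.29105569  0.019     ]]
jaw 89.88 pos [ 0.6078 -0.2875  0.2275] t 10.35 F [-0.7  0.9 -0.4] open 0.0557
2 rows of [-0.006   0.0077 -0.001 ] [ 2.2 -2.1 26.2]
```

```bash
python3 -m crank '[[-0.006,0.008,-0.015,2,-2.3,25,-0.3],[-0.006,0.008,-0.015,2,-2.3,25,-0.3],[0,0,0,0,0,0,-0.3]]'
python3 -c "
from h import *
plan([.604,-.292,.175],92.)
show('w8',[])"
```

```text
t: 10.6
tool_pos: [0.6071, -0.2949, 0.1852]
tool_rot: [-0.046, 3.13, -0.012]
contact_force: [-1.2, 0.6, -0.6]
opening: 0.0554
jaw 91.67 pos [ 0.6071 -0.2949  0.1852] t 10.6 F [-1.2  0.6 -0.6] open 0.0554
1 rows of [-0.008   0.011  -0.0057] [ 3.1  3.1 10.1]
```

View pics/w8.png

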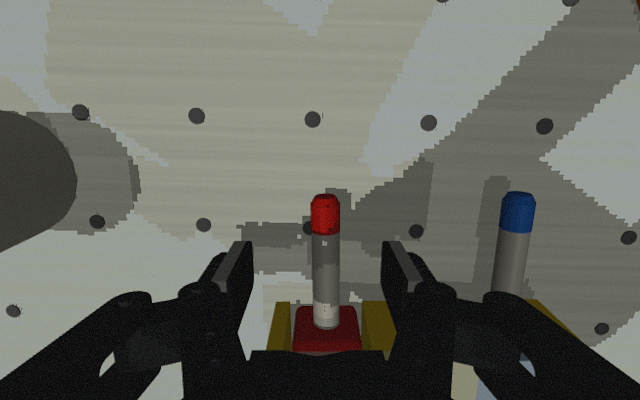

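```bash
python3 -m crank '[[-0.006,0.008,-0.005,4,2.5,8,-0.3],[0,0,0,0,0,0,0.3],[0,0,0,0,0,0,0.8],[0,0,0,0,0,0,1],[0,0,0,0,0,0,1],[0,0,0,0,0,0,1],[0,0,0,0,0,0,1]]' 40
python3 -c "
from h import *
plan([.604,-.292,.175],92.)
show('w9',[])"
```

```text
t: 11.23
tool_pos: [0.6062, -0.294, 0.1879]
tool_rot: [-0.052, 3.126, -0.015]
contact_force: [-0.6, 0.6, -1.3]
opening: 0.0102
jaw 91.9 pos [ 0.6062 -0.294   0.1879] t 11.2333 F [-0.6  0.6 -1.3] open 0.0102
1 rows of [-0.0098  0.0151 -0.0016] [ 2.4  2.2 12.8]
```

View pics/w9.png

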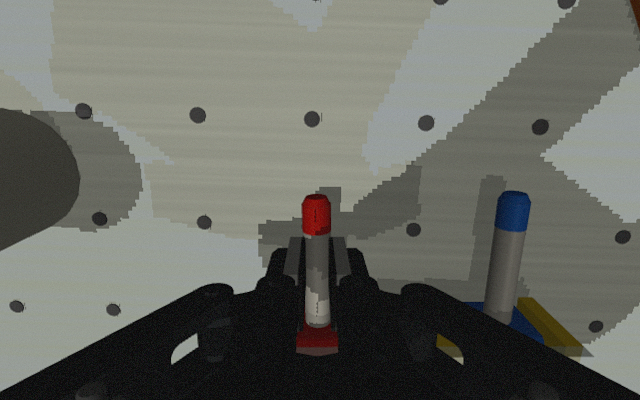

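The grip is high (fingertips at about 15 mm), so I'll reopen, go lower and regrip.

```bash
python3 -m crank '[[0,0,0,0,0,0,0.2],[0,0,0,0,0,0,0.2],[0,0.005,0,2,0,6,0.2],[0,0.005,0,0,0,6,0.2],[0,0,0,0,0,2,0.2]]'
python3 -m crank '[[0,0,0,0,0,0,0.2]]'
```

```text
t: 11.7
tool_pos: [0.605, -0.2946, 0.1743]
tool_rot: [-0.052, 3.134, -0.018]
contact_force: [-0.3, -1.4, -0.7]
opening: 0.034
t: 11.78
tool_pos: [0.6047, -0.2945, 0.1732]
tool_rot: [-0.052, 3.135, -0.017]
contact_force: [0.6, 0.4, 0.2]
opening: 0.0342
```

```bash
python3 -m crank '[[0,0,0,0,0,-3,0.6],[0,0,0,0,0,-1,1],[0,0,0,0,0,0,1],[0,0,0,0,0,0,1],[0,0,0,0,0,0,1]]'
```

```text
t: 12.2
tool_pos: [0.6044, -0.294, 0.1765]
tool_rot: [-0.052, 3.137, -0.014]
contact_force: [-0.2, 0.5, -1.3]
opening: 0.0102
```

```bash
python3 -m crank '[[0,0,0,10,0,0,1],[0,0,0,20,0,0,1],[0,0,0,22,0,0,1],[0,0,0,22,0,0,1],[0,0,0,18,0,0,1],[0,0,0,8,0,0,1],[0,0,0,0,0,0,1]]'
python3 -c "
from h import *
show('w10',[])
show('t10',['lock_red_tip','lock_red_shoulder','lock_blue'],'top')"
```

```text
t: 12.78
tool_pos: [0.4986, -0.2971, 0.1763]
tool_rot: [-0.054, 3.134, -0.017]
contact_force: [-0.0, -0.3, -1.1]
opening: 0.0107
lock_red_tip [ 0.4373 -0.1972  0.0129] 0.62
lock_red_shoulder [ 6.728e-01 -2.481e-01 -3.000e-04] 0.7
lock_red_shoulder [ 0.5372 -0.3008  0.0098] 0.47
lock_blue [ 0.6668 -0.2123 -0.003 ] 0.4
```

View pics/w10.png

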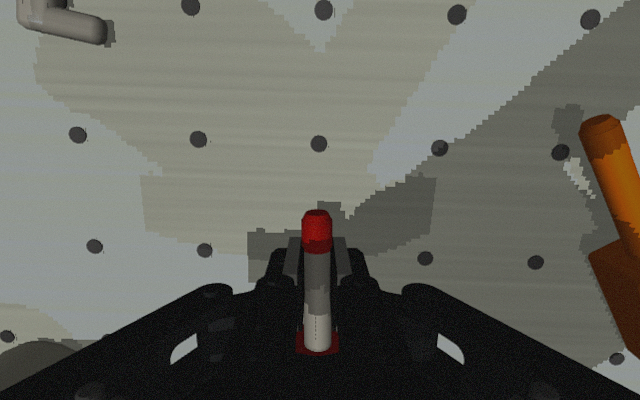

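View pics/t10.png

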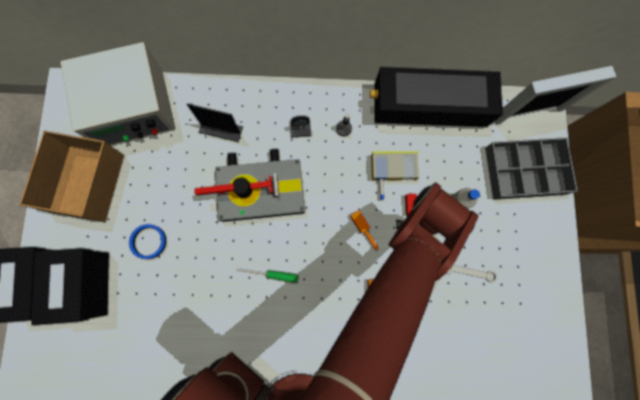

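The lock is out: its red body shows at (410,203) in the top view, clear of the station, and the blue lock hasn't moved. I'll release, rise and move over the body.

```bash
python3 -m crank '[[0,0,0,0,0,0,0.3],[0,0,0,0,0,0,-0.3],[0,0,0,0,0,0,-0.3],[0,0,0,0,0,-30,-0.3],[0,0,0,-10,0,-40,-0.3],[0,0,0,-25,0,-20,-0.3],[0,0,0,-25,0,0,-0.3],[0,0,0,0,0,0,-0.3]]'
python3 -c "
from h import *
plan([.567,-.299,.26],92.)
show('w11',['lock_red_shoulder','lock_red_tip','lock_red'])"
```

```text
t: 13.7
tool_pos: [0.5638, -0.2929, 0.2683]
tool_rot: [-0.058, 3.135, -0.013]
contact_force: [-0.6, 0.8, 0.0]
opening: 0.0555
jaw 92.13 pos [ 0.5638 -0.2929  0.2683] t 13.7 F [-0.6  0.8  0. ] open 0.0555
1 rows of [-0.0085  0.0054  0.0023] [-2.9 -6.1  8.4]
lock_red_shoulder [ 0.4833 -0.1678  0.0157] 0.66
lock_red_shoulder [ 0.5359 -0.2985  0.0143] 0.65
lock_red_tip [ 0.4772 -0.298   0.0157] 0.82
lock_red [ 0.5142 -0.1509 -0.0016] 0.81
lock_red [ 0.5671 -0.2984  0.0007] 0.58
```

View pics/w11.png

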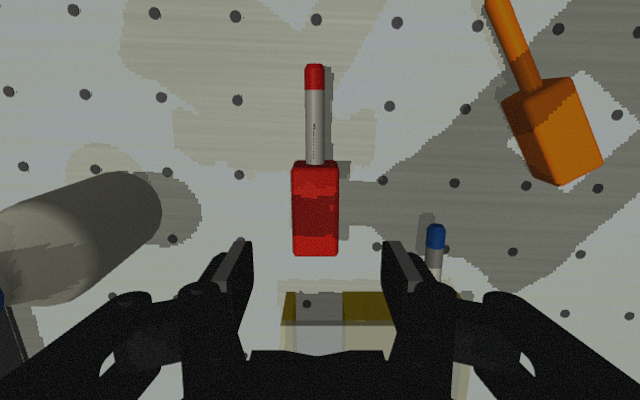

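```bash
python3 -c "
from h import *
o,p,r=pose();d=eyes.get_image('wrist')
b=back(d,[[315,168],[315,252]],.03,p,r);t=back(d,[[314,75],[315,160]],.02,p,r)
for P in (b,t): v=P[0]-P[1];print(P,np.degrees(np.arctan2(v[1],v[0])))
plan([.567,b[:,1].mean(),.19],92.)"
```

```text
[[ 0.53108742 -0.29451859  0.03      ]
 [ 0.58508892 -0.29266225  0.03      ]] -178.03119152422124
[[ 0.4781872  -0.29702804  0.02      ]
 [ 0.52794447 -0.29473585  0.02      ]] -177.36238963051895
jaw 92.02 pos [ 0.5596 -0.2927  0.2646] t 13.95 F [ 0.2 -0.1 -0.2] open 0.0555
2 rows of [-0.0022 -0.001   0.0002] [-3.7 -0.4 37.3]
```

```bash
python3 -m crank '[[-0.002,-0.001,0,-2,-0.6,28,-0.3],[-0.002,-0.001,0,-2,-0.6,28,-0.3],[0,0,0,-1,0,22,-0.3],[0,0,0,0,0,2,-0.3],[0,0,0,0,0,0,-0.3]]'
python3 -c "
from h import *
plan([.565,-.2945,.182],92.2)
show('w12',[])"
```

```text
t: 14.37
tool_pos: [0.5604, -0.2942, 0.1799]
tool_rot: [0.051, -3.137, -0.003]
contact_force: [0.5, 0.3, -0.1]
opening: 0.0555
jaw 91.85 pos [ 0.5604 -0.2942  0.1799] t 14.3667 F [ 0.5  0.3 -0.1] open 0.0555
1 rows of [ 0.0019 -0.0038 -0.0061] [-4.5 -0.5 -2.2]
```

View pics/w12.png

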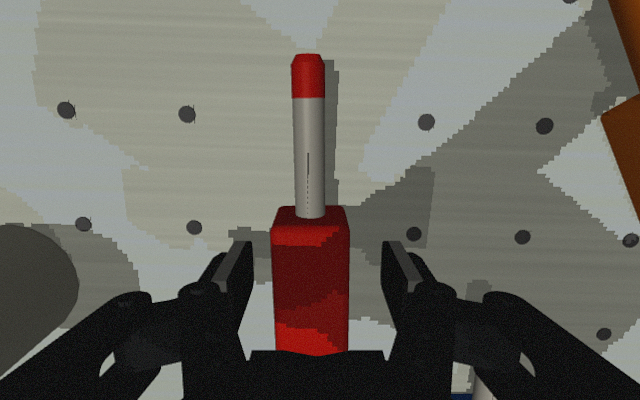

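```bash
python3 -m crank '[[0,0,0,-3,-0.5,-1,0],[0,0,0,-1,0,-1,0.5],[0,0,0,0,0,0,1],[0,0,0,0,0,0,1],[0,0,0,0,0,0,1],[0,0,0,0,0,0,1]]' 60
python3 -c "
from h import *
plan([.565,-.2945,.30],92.2)
show('w13',[])"
```

```text
t: 14.92
tool_pos: [0.5652, -0.2953, 0.187]
tool_rot: [-0.05, 3.141, -0.002]
contact_force: [-0.5, 1.2, -1.5]
opening: 0.0288
jaw 91.82 pos [ 0.5652 -0.2953  0.187 ] t 14.9167 F [-0.5  1.2 -1.5] open 0.0288
3 rows of [-0.0005  0.0002 -0.0022] [  0.    0.2 -37.7]
```

View pics/w13.png

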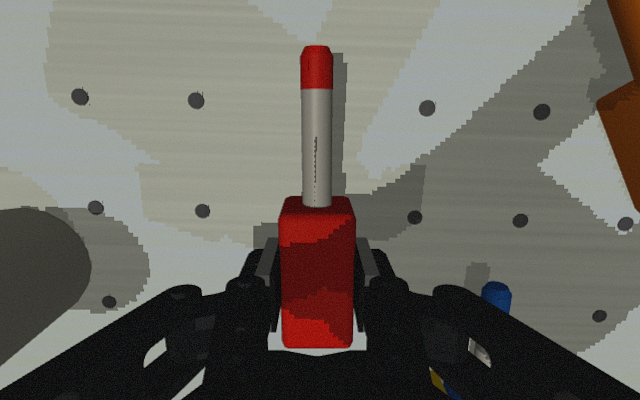

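```bash
python3 -c "
from h import *
o,p,r=pose();d=eyes.get_image('wrist')
for uv,z in [([317,45],.017),([317,206],.021),([317,214],.030),([317,349],.03)]:
    P=back(d,[uv],z,p,r)[0]; print(P, 'tool x',(r.inv().apply(P-p))[:2])
"
python3 -m crank '[[0,0,0,0,0,-20,1],[0,0,0,0,0,-38,1],[0,0,0,0,0,-38,1],[0,0,0,0,0,-20,1],[0,0,0,0,0,0,1]]'
python3 -c "
from h import *
o,p,r=pose();d=eyes.get_image('wrist');save('w14',d['image']);d=eyes.get_image('scene');save('s14',d['image']);print(p)"
```

```text
[ 0.47849468 -0.29677203  0.017     ] tool x [0.08690867 0.00160908]
[ 0.5394222  -0.29481438  0.021     ] tool x [0.02594638 0.00162644]
[ 0.53985217 -0.29478191  0.03      ] tool x [0.02550806 0.00163122]
[ 0.60035304 -0.29284623  0.03      ] tool x [-0.03502375  0.00164641]
t: 15.43
tool_pos: [0.5637, -0.2941, 0.3021]
tool_rot: [0.05, -3.133, -0.008]
contact_force: [1.1, -0.3, -1.8]
opening: 0.029
[ 0.56365217 -0.29408799  0.30210568]
```

View pics/w14.png

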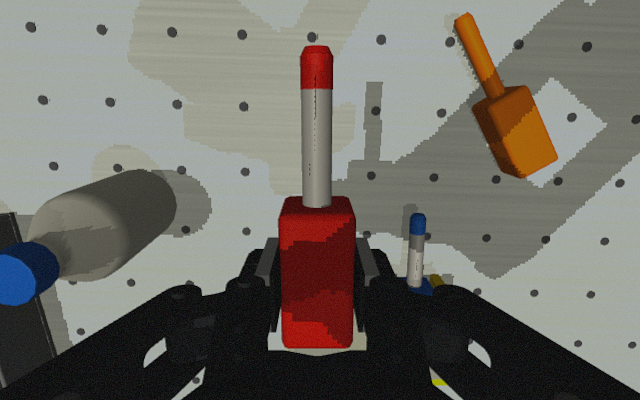

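The lock is held straight: its axis is vertical in the image at column 317, the shoulder is at tool x +26 mm and the tip at +87 mm. Now I'll carry it to the hasp.

```bash
python3 -c "
from h import *
plan([.6105,-.0277,.32],7.8)"
```

```text
jaw 91.82 pos [ 0.5627 -0.2936  0.2977] t 15.5333 F [ 0.3 -0.1 -2.5] open 0.0291
13 rows of [-0.0002 -0.0013  0.1128] [10.3 20.3 -1.6]
```

```bash
python3 -m crank '[[0,-0.001,0.113,10.3,20.3,-4,1],[0,-0.001,0.113,10.3,20.3,-4,1],[0,-0.001,0.113,10.3,20.3,-4,1],[0,-0.001,0.113,10.3,20.3,-2,1],[0,-0.001,0.113,10.3,20.3,-2,1],[0,-0.001,0.113,10.3,20.3,-2,1],[0,-0.001,0.113,10.3,20.3,-2,1],[0,-0.001,0.113,10.3,20.3,-2,1]]'
python3 -c "
from h import *
plan([.6105,-.0277,.32],7.8)"
```

```text
t: 16.2
tool_pos: [0.5391, -0.1136, 0.2969]
tool_rot: [-1.379, -2.772, -0.0]
contact_force: [0.4, -0.3, -1.8]
opening: 0.0289
jaw 37.13 pos [ 0.5391 -0.1136  0.2969] t 16.2 F [ 0.4 -0.3 -1.8] open 0.0289
5 rows of [-0.006  -0.0069  0.1023] [ 9.6 20.4 -4.7]
```

```bash
python3 -m crank '[[-0.004,-0.005,0.1,9.6,20,-5,1],[-0.004,-0.005,0.1,9.6,20,-5,1],[-0.004,-0.005,0.1,9.6,20,-5,1],[-0.004,-0.005,0.1,9.6,20,-5,1],[0,0,0.04,4,8,-5,1],[0,0,0,0,0,0,1]]'
python3 -c "
from h import *
plan([.6105,-.0277,.28],7.8)
show('w15',['hasp_hole','tab_hole'])"
```

```text
t: 16.7
tool_pos: [0.5956, -0.0276, 0.3007]
tool_rot: [-1.976, -2.382, 0.026]
contact_force: [-0.3, -0.2, -1.8]
opening: 0.0287
jaw 10.67 pos [ 0.5956 -0.0276  0.3007] t 16.7 F [-0.3 -0.2 -1.8] open 0.0287
1 rows of [-0.0438 -0.0243  0.0495] [-3.3 15.5 20. ]
hasp_hole [0.5972 0.0776 0.0635] 0.75
tab_hole [0.598  0.0962 0.0664] 0.61
```

View pics/w15.png

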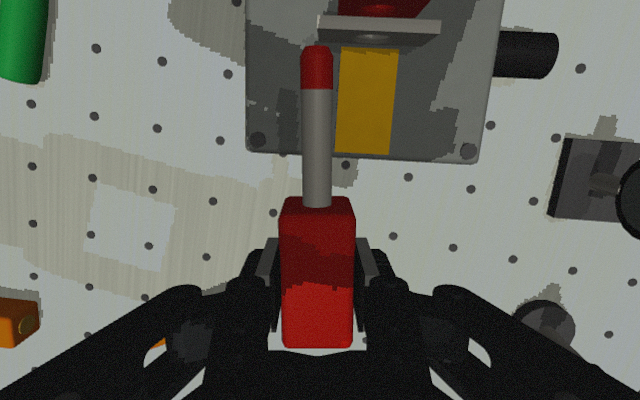

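```bash
python3 -m crank '[[-0.022,-0.012,0.025,-1.5,8,5,1],[-0.022,-0.012,0.025,-1.5,8,10,1],[0,0,0,0,0,5,1],[0,0,0,0,0,0,1],[0,0,0,0,0,0,1]]'
python3 -c "
from h import *
plan([.6105,-.0277,.27],7.8)
show('w16',['hasp_hole','tab_hole'])"
```

```text
t: 17.27
tool_pos: [0.6067, -0.0327, 0.2742]
tool_rot: [-2.064, -2.36, 0.01]
contact_force: [1.0, 0.2, -1.0]
opening: 0.0282
jaw 7.65 pos [ 0.6067 -0.0327  0.2742] t 17.2667 F [ 1.   0.2 -1. ] open 0.0282
1 rows of [-0.0091 -0.0011 -0.0025] [4.5 4.5 4.2]
```

View pics/w16.png

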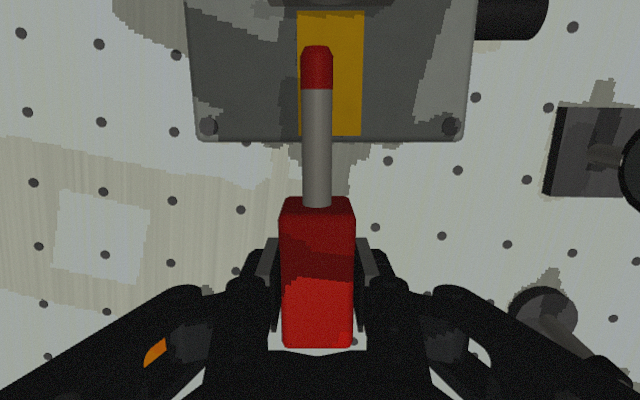

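```bash
python3 -c "
from h import *
o,p,r=pose();d=eyes.get_image('wrist');save('w16b',cv2.resize(d['image'][0:150,180:480],None,fx=2.6,fy=2.6,interpolation=cv2.INTER_CUBIC))
np.savez('w16.npz',p=p,r=r.as_rotvec())
print(p)
for uv,z in [([331,15],.05),([331.5,134],.05),([208,126],.05),([450,126],.05),([317,47],p[2]-.187+.015)]:
    P=back(d,[uv],z,p,r)[0]; print(P, 'tool',(r.inv().apply(P-p)).round(4))
"
```

```text
[ 0.60705769 -0.03242153  0.27506903]
[0.59783324 0.07753144 0.05      ] tool [0.1101 0.0071 0.2251]
[0.60665715 0.01875726 0.05      ] tool [0.0506 0.0081 0.225 ]
[0.53891862 0.01398544 0.05      ] tool [ 0.0549 -0.0597  0.2255]
[0.67009008 0.03167942 0.05      ] tool [0.055  0.0727 0.2246]
[0.59416293 0.05456966 0.10306903] tool [8.780e-02 1.000e-04 1.721e-01]
```

View pics/w16b.png

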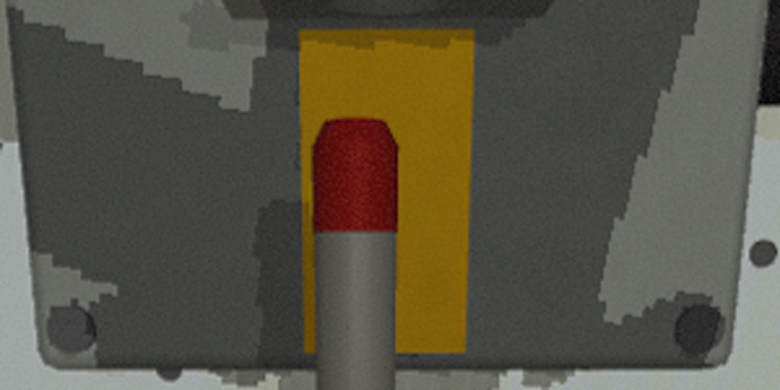

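```bash
python3 -c "
from h import *
for i in range(2):
    o,p,r=pose();d=eyes.get_image('wrist');print(d['cx'],d['cy'],d['vertical_fov'],np.round(d['mount'],4).tolist(),p,r.as_matrix()[:,2].round(4))
    for uv,z in [([317,47],p[2]-.187+.015),([317,200],p[2]-.187+.02)]:
        P=back(d,[uv],z,p,r)[0]; print(P, 'tool',(r.inv().apply(P-p)).round(4))
"
```

```text
316.7340760742164 196.17686757529034 59.71233890149616 [[0.0, -0.9641, -0.2657, 0.0686], [1.0, 0.0002, -0.0004, 0.0], [0.0004, -0.2657, 0.9641, 0.0311], [0.0, 0.0, 0.0, 1.0]] [ 0.60726548 -0.03235214  0.27540905] [-6.6e-03 -5.0e-04 -1.0e+00]
[0.59450114 0.05460673 0.10340905] tool [8.78e-02 1.00e-04 1.72e-01]
[ 0.60231027 -0.00316864  0.10840905] tool [2.95e-02 1.00e-04 1.67e-01]
316.7340760742164 196.17686757529034 59.71233890149616 [[0.0, -0.9641, -0.2657, 0.0686], [1.0, 0.0002, -0.0004, 0.0], [0.0004, -0.2657, 0.9641, 0.0311], [0.0, 0.0, 0.0, 1.0]] [ 0.60740318 -0.03224589  0.2756053 ] [-6.1e-03 -6.0e-04 -1.0e+00]
[0.59470214 0.05469749 0.1036053 ] tool [8.78e-02 1.00e-04 1.72e-01]
[ 0.60251589 -0.00307385  0.1086053 ] tool [2.95e-02 1.00e-04 1.67e-01]
```

```bash
python3 -m crank '[[-0.006,0,0,0,3.5,8,1],[-0.002,0,0,0,2.5,14,1],[0,0,0,0,0,10,1],[0,0,0,0,0,0,1],[0,0,0,0,0,0,1]]'
python3 -c "
from h import *
plan([.6105,-.0277,.239],7.7)
o,p,r=pose();d=eyes.get_image('wrist');save('w17',d['image']);np.savez('w17.npz',p=p,r=r.as_rotvec())
save('w17c',cv2.resize(d['image'][0:230,170:490],None,fx=2.4,fy=2.4,interpolation=cv2.INTER_CUBIC));print(r.as_matrix()[:,2])"
```

```text
t: 17.98
tool_pos: [0.6147, -0.0312, 0.2433]
tool_rot: [2.064, 2.362, 0.007]
contact_force: [-0.4, 0.3, -0.8]
opening: 0.0287
jaw 7.71 pos [ 0.6147 -0.0312  0.2433] t 17.9833 F [-0.4  0.3 -0.8] open 0.0287
1 rows of [0.0068 0.0008 0.0001] [ 4.  -3.7  4.3]
[ 6.83753566e-03  7.50332428e-05 -9.99976621e-01]
```

View pics/w17c.png

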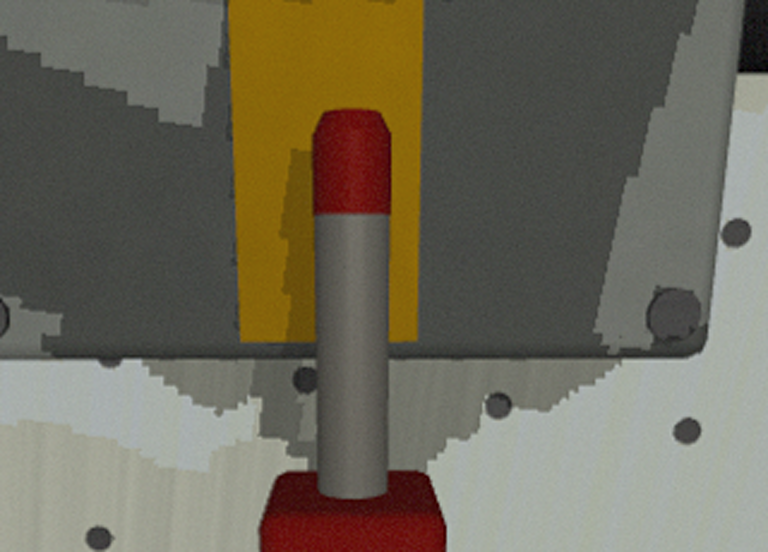

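```bash
python3 -m crank '[[0.006,0,0,0,-2.2,2,1],[0,0,0,0,-1,2,1],[0,0,0,0,0,0,1],[0,0,0,0,0,0,1]]'
python3 -c "
from h import *
plan([.6105,-.0277,.239],7.7)
o,p,r=pose();d=eyes.get_image('wrist');save('w18',d['image']);np.savez('w18.npz',p=p,r=r.as_rotvec())
save('w18c',cv2.resize(d['image'][0:230,170:490],None,fx=2.4,fy=2.4,interpolation=cv2.INTER_CUBIC));print(r.as_matrix()[:,2])"
```

```text
t: 18.37
tool_pos: [0.6113, -0.0316, 0.2399]
tool_rot: [2.066, 2.365, 0.0]
contact_force: [-0.3, 0.5, -1.4]
opening: 0.0285
jaw 7.72 pos [ 0.6113 -0.0316  0.2399] t 18.3667 F [-0.3  0.5 -1.4] open 0.0285
1 rows of [0.0011 0.0012 0.0004] [ 4.  -0.3  0.9]
[ 0.0012281  -0.00105244 -0.99999869]
```

View pics/w18c.png

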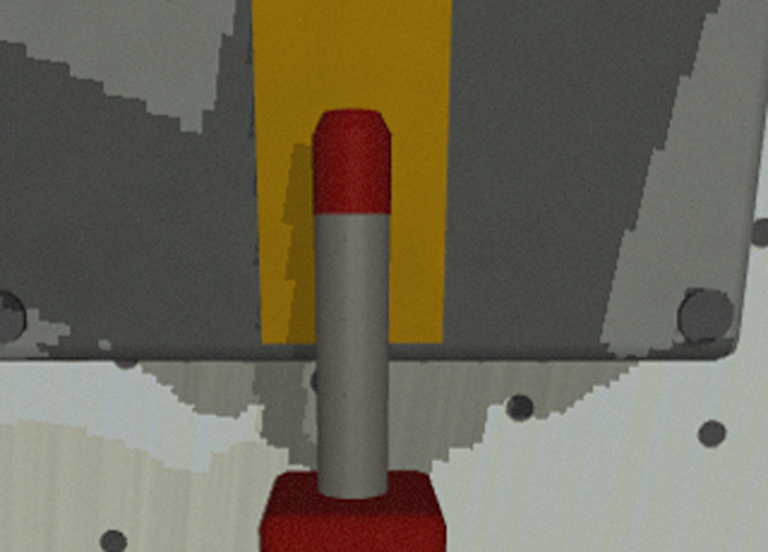

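Axis (column 352) and strip midline (352) coincide, and the tool is upright. I'll advance in steps.

```bash
python3 -m crank '[[0.001,0.001,0,6,0,0,1],[0,0,0,8,0,0,1],[0,0,0,6,0,0,1],[0,0,0,0,0,0,1],[0,0,0,0,0,0,1]]'
python3 -c "
from h import *
plan([.6011,.0553,.2385],7.7)
o,p,r=pose();d=eyes.get_image('wrist');save('w19',d['image'])
print(r.as_matrix()[:,2]);d=eyes.get_image('scene');save('s19',cv2.resize(d['image'][140:250,310:430],None,fx=5,fy=5,interpolation=cv2.INTER_CUBIC))"
```

```text
t: 18.83
tool_pos: [0.6086, -0.0094, 0.2411]
tool_rot: [2.066, 2.365, 0.002]
contact_force: [-0.4, -0.5, -2.1]
opening: 0.0287
jaw 7.74 pos [ 0.6086 -0.0094  0.2411] t 18.8333 F [-0.4 -0.5 -2.1] open 0.0287
2 rows of [0.0009 0.0001 0.0003] [32.5  0.6  1.3]
[ 1.80467918e-03  4.16389806e-05 -9.99998371e-01]
```

View pics/w19.png

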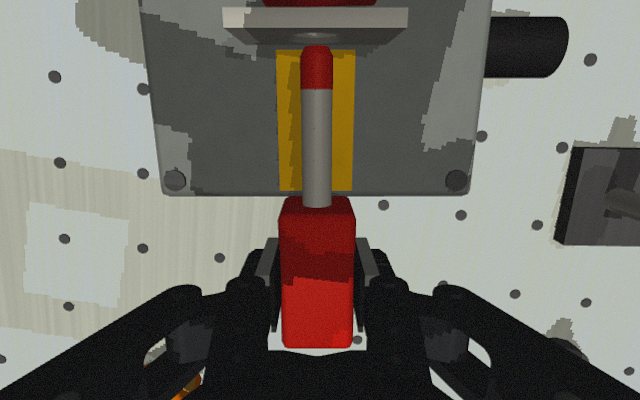

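View pics/s19.png

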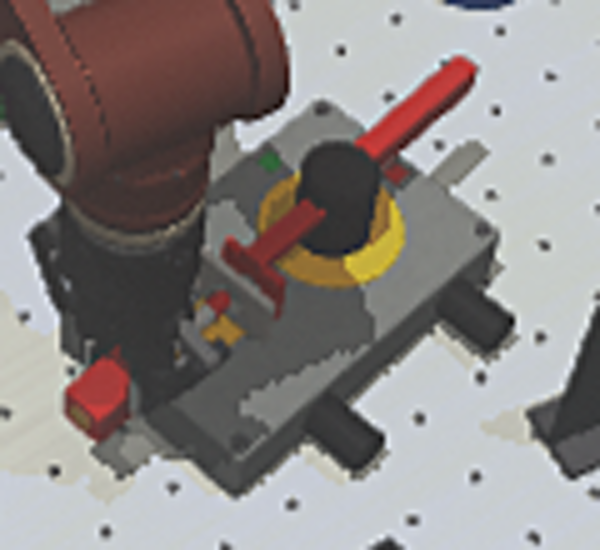

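```bash
python3 -m crank '[[0.001,0,0,0,-0.5,2.5,1],[0,0,0,0,0,1,1],[0,0,0,0,0,0.5,1],[0,0,0,0,0,0,1]]'
python3 -c "
from h import *
plan([.6011,.0553,.2385],7.7)"
```

```text
t: 19.27
tool_pos: [0.6082, -0.0102, 0.2365]
tool_rot: [2.067, 2.365, 0.0]
contact_force: [-0.1, -0.3, -2.8]
opening: 0.0286
jaw 7.68 pos [ 0.6082 -0.0102  0.2365] t 19.2667 F [-0.1 -0.3 -2.8] open 0.0286
2 rows of [ 0.0002  0.0002 -0.0002] [32.9  0.9 -1. ]
```

```bash
python3 -m crank '[[0,0,0,0,0,-1.5,1],[0,0,0,0,0,0,1]]'
python3 -m crank '[[0,0,0,5,0,0,1],[0,0,0,6,0,0,1],[0,0,0,4,0,0,1],[0,0,0,0,0,0,1]]'
python3 -c "
from h import *
plan([.6011,.0553,.2385],7.7)
o,p,r=pose();d=eyes.get_image('wrist');save('w20',d['image'])"
```

```text
t: 19.43
tool_pos: [0.6081, -0.0105, 0.2378]
tool_rot: [2.068, 2.365, -0.0]
contact_force: [-0.2, -0.3, -1.7]
opening: 0.0289
t: 19.77
tool_pos: [0.606, 0.0056, 0.238]
tool_rot: [2.069, 2.364, 0.0]
contact_force: [1.0, -0.6, -1.7]
opening: 0.0287
jaw 7.61 pos [0.606  0.0056 0.238 ] t 19.7667 F [ 1.  -0.6 -1.7] open 0.0287
2 rows of [ 0.0002  0.     -0.0008] [25.   0.9 -0.2]
```

View pics/w20.png

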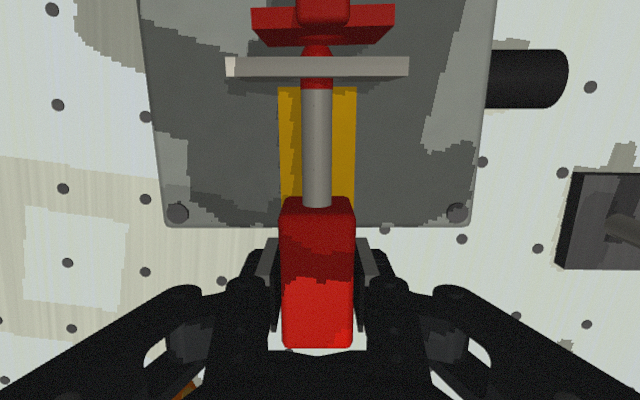

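The tip is through the hasp hole: shank at column 317, hasp centred at 317, tab at 323. Continuing.

```bash
python3 -m crank '[[0,0,0,5,0,0,1],[0,0,0,8,0.2,0,1],[0,0,0,8,0.2,0,1],[0,0,0,4,0,0,1],[0,0,0,0,0,0,1]]'
python3 -c "
from h import *
plan([.6011,.0553,.2385],7.7)
o,p,r=pose();d=eyes.get_image('wrist');save('w21',d['image'])"
```

```text
t: 20.23
tool_pos: [0.6028, 0.033, 0.2379]
tool_rot: [2.068, 2.363, 0.0]
contact_force: [0.2, -0.3, -1.8]
opening: 0.0285
jaw 7.62 pos [0.6028 0.033  0.2379] t 20.2333 F [ 0.2 -0.3 -1.8] open 0.0285
1 rows of [ 0.0008  0.0007 -0.0013] [22.3  1.3 -0.6]
```

View pics/w21.png

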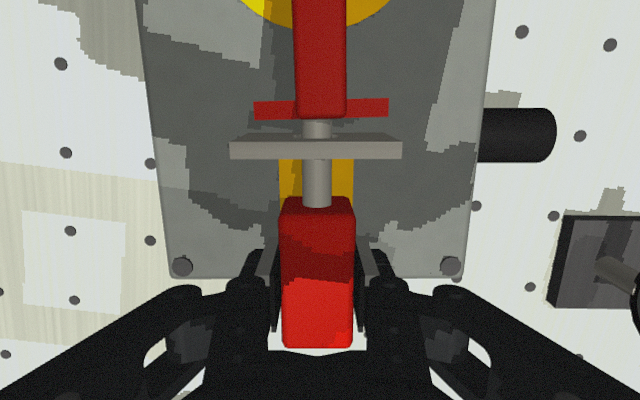

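```bash
python3 -m crank '[[0,0,0,5,0.3,0,1],[0,0,0,6,0.3,0,1],[0,0,0,4,0,0,1],[0,0,0,2,0,0,1],[0,0,0,0,0,0,1]]'
python3 -c "
from h import *
plan([.6011,.0553,.2385],7.7)
o,p,r=pose();d=eyes.get_image('wrist');save('w22',d['image'])"
```

```text
t: 20.7
tool_pos: [0.6009, 0.0515, 0.2379]
tool_rot: [2.069, 2.364, -0.0]
contact_force: [0.3, -0.6, -2.5]
opening: 0.0286
jaw 7.62 pos [0.6009 0.0515 0.2379] t 20.7 F [ 0.3 -0.6 -2.5] open 0.0286
1 rows of [ 0.0004  0.0006 -0.0015] [ 3.8  0.7 -0.6]
```

View pics/w22.png

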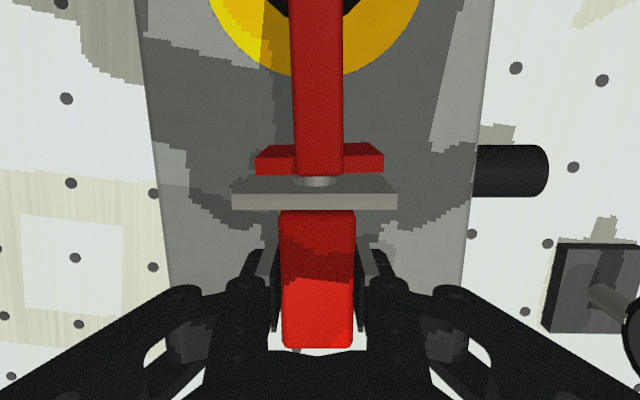

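Nearly home. I'll creep forward until the force shows contact.

```bash
python3 -m crank '[[0,0,0,2,0,0,1],[0,0,0,2,0,0,1],[0,0,0,0,0,0,1]]'
python3 -m crank '[[0,0,0,2,0,0,1],[0,0,0,1,0,0,1]]'
```

```text
t: 21.0
tool_pos: [0.6006, 0.0545, 0.238]
tool_rot: [2.067, 2.362, -0.004]
contact_force: [-0.8, 0.0, -2.0]
opening: 0.0292
t: 21.17
tool_pos: [0.6005, 0.0556, 0.2382]
tool_rot: [2.064, 2.358, -0.01]
contact_force: [-0.7, -3.7, -2.2]
opening: 0.0286
```

The shoulder now meets the hasp (−3.7 N). I'll lower onto the lid and release.

```bash
python3 -m crank '[[0,0,0,0,0,1,1],[0,0,0,0,0,0.5,1]]'
python3 -m crank '[[0,0,0,0,0,0,0.6],[0,0,0,0,0,0,0.3],[0,0,0,0,0,0,0],[0,0,0,0,0,0,-0.3],[0,0,0,0,0,0,-0.3]]'
python3 -c "
from h import *
plan([.6011,.0553,.2385],7.7)
o,p,r=pose();d=eyes.get_image('wrist');save('w23',d['image'])"
```

```text
t: 21.33
tool_pos: [0.6006, 0.0554, 0.2369]
tool_rot: [2.065, 2.357, -0.009]
contact_force: [-0.3, -0.9, -1.0]
opening: 0.0287
t: 21.75
tool_pos: [0.6011, 0.0561, 0.2379]
tool_rot: [2.065, 2.357, -0.004]
contact_force: [0.3, 0.6, -0.2]
opening: 0.0556
jaw 7.55 pos [0.6011 0.0561 0.2379] t 21.75 F [ 0.3  0.6 -0.2] open 0.0556
1 rows of [ 0.003   0.0075 -0.0026] [-0.8 -0.1 -0.6]
```

View pics/w23.png

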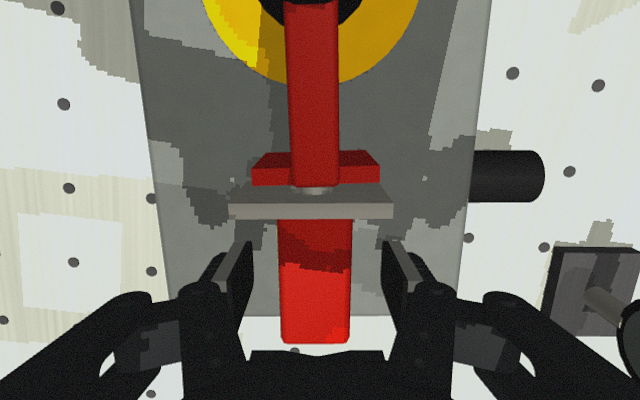

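Now straight up, then back for a check.

```bash
python3 -m crank '[[0,0,0,0,0,-10,-0.3],[0,0,0,0,0,-30,-0.3],[0,0,0,0,0,-38,-0.3],[0,0,0,-10,0,-38,-0.3],[0,0,0,-20,0,-20,-0.3],[0,0,0,-20,0,0,-0.3],[0,0,0,0,0,0,-0.3],[0,0,0,0,0,0,-0.3]]'
python3 -c "
from h import *
o,p,r=pose();print(p)
d,_,_=show('w24',['lock_red_shoulder','hasp_hole','tab_hole','lock_red'])
np.savez('w24.npz',p=p,r=r.as_rotvec())
save('w24c',cv2.resize(d['image'][50:270,190:440],None,fx=2.7,fy=2.7,interpolation=cv2.INTER_CUBIC))
d,_,_=show('s24',['lock_red_shoulder','hasp_hole','lock_blue'],'scene')
save('s24c',cv2.resize(d['image'][140:250,310:430],None,fx=5,fy=5,interpolation=cv2.INTER_CUBIC))
"
```

```text
t: 22.47
tool_pos: [0.6069, 0.0075, 0.3873]
tool_rot: [2.06, 2.358, 0.0]
contact_force: [0.1, 0.1, 0.6]
opening: 0.0555
[0.60690614 0.00753413 0.38727562]
lock_red_shoulder [ 0.2934 -0.1932  0.0171] 0.87
lock_red_shoulder [0.5966 0.079  0.0657] 0.78
hasp_hole [0.5985 0.0778 0.0658] 0.68
tab_hole [0.5958 0.0971 0.067 ] 0.92
tab_hole [ 0.3651  0.0992 -0.0016] 0.65
lock_red [ 0.3246 -0.1884  0.    ] 0.79
lock_red [0.6003 0.0525 0.0483] 0.78
lock_red_shoulder [0.5974 0.0793 0.0635] 0.6
lock_red_shoulder [ 0.487  -0.1673  0.0175] 0.53
hasp_hole [0.5974 0.0797 0.0642] 0.73
hasp_hole [ 6.693e-01 -2.508e-01 -5.000e-04] 0.38
lock_blue [ 7.883e-01 -1.029e-01 -7.000e-04] 0.44
```

View pics/w24c.png

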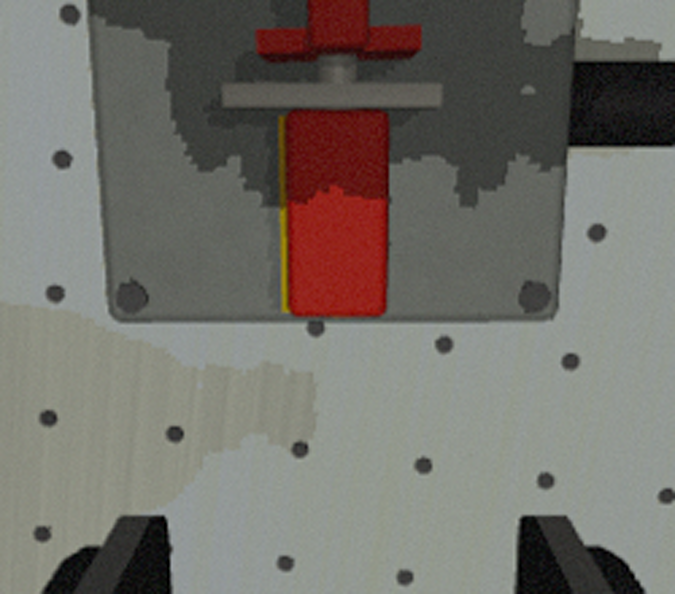

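View pics/s24c.png

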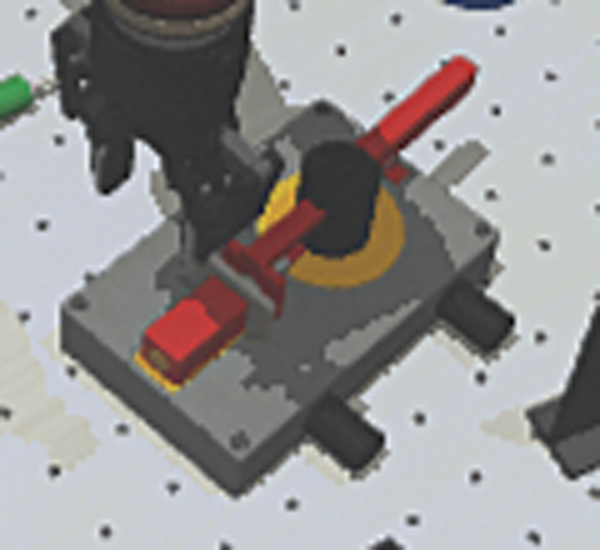

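```bash
python3 - <<'E'
from h import *
z=np.load('w24.npz');p=z['p'];r=R.from_rotvec(z['r']);d=eyes.get_image('wrist')
def b(c,zz): return back(d,np.array(c,float)/2.7+[190,50],zz,p,r)
def ang(P): v=P[1]-P[0]; return np.degrees(np.arctan2(v[1],v[0]))
ux=np.array([-.1349,.9909,0]);uy=np.array([.9909,.1349,0])
H=np.array([.5969,.0826,0])
for n,c,zz in [('body top front',[[289,110],[386,110]],.08),('body rear',[[290,314],[385,315]],.08),('hasp front top',[[222,108],[442,106]],.086),('tab back',[[257,30],[421,27]],.087),('screws',[[132,297],[536,296]],.05),('tab front',[[259,59],[421,53]],.087)]:
    P=b(c,zz); m=P.mean(0)-H; print(n,ang(P).round(2),'along',(m@ux*1000).round(1),'lat',(m@uy*1000).round(1))
E
```

```text
body top front 7.72 along -2.6 lat 0.6
body rear 7.03 along -60.8 lat 0.5
hasp front top 8.22 along -1.9 lat -0.9
tab back 8.73 along 18.1 lat 1.0
screws 7.8 along -60.6 lat -0.5
tab front 9.74 along 11.2 lat 1.3
```

```bash
python3 -c "
from h import *
print(ctrl.get_obs()['t']);print(ctrl.finish_job())"
```

```text
22.9667
the job is handed in; nothing more can be done
None
```

The handle is at off, and the red bolt lock is fully home through both holes with its body on the lid. I handed the job in at 23.0 s, and it gave no verdict.

**What I did:**
- I swung the handle to off and let go of it.
- I drew the red lock out of the station by its shank, put it down and took it again by the body.
- I slid its shank through the hasp and tab until the shoulder met the hasp (about 3.7 N). Then I set it on the lid, released it and backed the arm away.

**Last checks from the wrist picture:**
- **Shoulder:** it is within about 1 mm of the hasp's outer face and 1 to 1.5 mm off centre sideways.
- **Lock direction:** it is within about 1° of the isolator's y axis.
- **Handle:** it measures about 1° to 2° short of off (roughly 1.37–1.38 rad), inside the 0.06 rad limit.
- **Gripper:** it is open, clear and shows no force.

**Failed or disagreed:**
- My readings of the isolator's yaw ran from 7.5° to 9.8°. I used about 7.8°, from the closest view.
- The first grip on the shank was too high, so I let go and gripped again lower.
- In the last scene check the network put the blue lock in the wrong place, at the post. A top picture taken after the red lock was drawn out showed the blue lock unmoved. I took no final whole-table picture of the bystanders, but I saw no contact with any of them.

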